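Load the run-out fixture with D-bore cams, renew the stylus end and pump up the clamping

TASK

Set up the run-out station for the next check. Seat every loose trigger cam, hub up, on a spindle of its own, with its D-bore turned to match the spindle's flat and its underside fully home on the shoulder, and turn the double-ended stylus round in its rest on the brass stand so that the unused ball end points out, away from the stand's column, lying down in both saddles. With all the cams on, pump the hand lever at least four full strokes, each right down and then all the way back up, to pressurise the expanding spindles, and leave the cams, stylus and lever like that; do not disturb the small things lying about.

Things in the scene. Friction and masses are not known exactly. Their poses are not given: they have to be found in the camera images.
- cam_a: loose steel cam, 0.25 kg, up to four alike (None if absent). Flange 12 mm thick, radius 30 mm, with one nose at +x; on it a hub from 12 to 30 mm height, 34 mm across two flats facing +y and -y (grip there), 39 mm along x. D bore right through: diameter 24 mm, its flat on the nose (+x) side 7.6 mm from the axis. Origin on the bore axis at the underside, z up through the hub
- cam_b: loose steel cam, 0.25 kg, up to four alike (None if absent). Flange 12 mm thick, radius 30 mm, with one nose at +x; on it a hub from 12 to 30 mm height, 34 mm across two flats facing +y and -y (grip there), 39 mm along x. D bore right through: diameter 24 mm, its flat on the nose (+x) side 7.6 mm from the axis. Origin on the bore axis at the underside, z up through the hub
- cam_c: loose steel cam, 0.25 kg, up to four alike (None if absent). Flange 12 mm thick, radius 30 mm, with one nose at +x; on it a hub from 12 to 30 mm height, 34 mm across two flats facing +y and -y (grip there), 39 mm along x. D bore right through: diameter 24 mm, its flat on the nose (+x) side 7.6 mm from the axis. Origin on the bore axis at the underside, z up through the hub
- cam_d: loose steel cam, 0.25 kg, up to four alike (None if absent). Flange 12 mm thick, radius 30 mm, with one nose at +x; on it a hub from 12 to 30 mm height, 34 mm across two flats facing +y and -y (grip there), 39 mm along x. D bore right through: diameter 24 mm, its flat on the nose (+x) side 7.6 mm from the axis. Origin on the bore axis at the underside, z up through the hub
- cam_a_nose (a point): the tip of the nose of cam_a, 40 mm from its bore axis along the cam's +x, 6 mm above its underside
- cam_b_nose (a point): the tip of the nose of cam_b, 40 mm from its bore axis along the cam's +x, 6 mm above its underside
- cam_c_nose (a point): the tip of the nose of cam_c, 40 mm from its bore axis along the cam's +x, 6 mm above its underside
- cam_d_nose (a point): the tip of the nose of cam_d, 40 mm from its bore axis along the cam's +x, 6 mm above its underside
- spindle_a: first spindle of the fixture's row: D-shaped stub 32 mm tall, 22 mm diameter, top 4 mm chamfered, one flat 6.5 mm from the axis (about 1 mm play in a cam's bore). Origin on the axis at the shoulder face (43 mm wide, 40 mm above the granite) on which a cam rests. x = outward normal of the flat, z up. Any angle at the start; a stiff brake (0.5 N m) holds it. Spindles stand 90 mm apart
- spindle_b: second spindle of the fixture's row: D-shaped stub 32 mm tall, 22 mm diameter, top 4 mm chamfered, one flat 6.5 mm from the axis (about 1 mm play in a cam's bore). Origin on the axis at the shoulder face (43 mm wide, 40 mm above the granite) on which a cam rests. x = outward normal of the flat, z up. Any angle at the start; a stiff brake (0.5 N m) holds it. Spindles stand 90 mm apart
- spindle_c: third spindle of the fixture's row: D-shaped stub 32 mm tall, 22 mm diameter, top 4 mm chamfered, one flat 6.5 mm from the axis (about 1 mm play in a cam's bore). Origin on the axis at the shoulder face (43 mm wide, 40 mm above the granite) on which a cam rests. x = outward normal of the flat, z up. Any angle at the start; a stiff brake (0.5 N m) holds it. Spindles stand 90 mm apart
- spindle_d: fourth spindle of the fixture's row: D-shaped stub 32 mm tall, 22 mm diameter, top 4 mm chamfered, one flat 6.5 mm from the axis (about 1 mm play in a cam's bore). Origin on the axis at the shoulder face (43 mm wide, 40 mm above the granite) on which a cam rests. x = outward normal of the flat, z up. Any angle at the start; a stiff brake (0.5 N m) holds it. Spindles stand 90 mm apart
- pump_pivot (a point): hinge pin of the lever of the blue hand pump on the left (+y) end of the fixture, 95 mm above the granite. Axes of the fixture: y along the spindle row from a to d (the pump's middle plane is 110 mm beyond spindle d), x away from the robot, z up. The pin runs along y; the lever points from it to -x and upwards
- lever_grip (a point): middle of the pump lever's black rubber grip, on the lever's axis, 185 mm from the hinge pin; a round bar 26 mm in diameter, 75 mm long, and moves with the lever. Push it down from above; it comes back up by its own spring. About 7 N here starts it, 13 N holds it at the bottom
- pump_lever (a joint): angle of the pump lever in rad: 0 = up at rest (lever 0.60 rad above level), grows as it is pushed down, stop at 0.55 (lever 0.05 rad above level). A full stroke passes 0.45 and comes back below 0.08
- stand_seat (a point): middle of the stylus rest on the fixed squat brass base, on a seated stylus's axis, 48 mm above the granite, 26 mm above the brass. x = the way out, z up; at -x, 68 mm behind, a steel column (top 28 mm above this). Rest: two saddles at x = -25 and 25 mm, 8 mm thick, slots 14.4 mm wide, open and flared on top, walls up to 10 mm above the axis; fingers fit between them (42 mm)
- stylus: loose double-ended stylus, 104 mm long, 60 g: square shank 12 x 12 x 72 mm, its grooved middle at the origin; at +x a thin stem with a 10 mm ball (unused end), at -x a blunt red rubber cylinder 11 mm across (used end). x along it towards the ball. It starts lying in the rest, ball towards the column
- stylus_ball (a point): centre of the stylus's ball, 47 mm from the stylus's middle along its +x
- ferrite_1: bystander: black upright ferrite core, 22 mm diameter, 12 mm tall, origin under its centre
- ferrite_2: bystander: another such ferrite core
- lens_cap: bystander: blue lens cap, 44 mm diameter, 11 mm tall, origin under its centre
- loupe: bystander: black eye loupe, 40 mm diameter, 36 mm tall, origin under its centre
- ring_gauge: bystander: steel setting ring, 60 mm diameter, 18 mm tall, origin under its centre
Not all that is in view belongs to the job. What is shaped like the cam_c but pink is not meant.

How it is judged:
By the outcome, as a careful person would: the job done as asked, in the order asked, and still so for the second after the job is handed in, with the robot touching nothing.
Of cam_a, cam_b, cam_c, cam_d only 3 to 4 are there at a start; the rules pass over those that are not, and their reading is None.
At some moment in a run one of cam_a, cam_b, cam_c, cam_d may be knocked a few centimetres aside while the robot is not near it.
Once in a run the grip may slacken for a moment while it holds something.
It also fails if it takes over 208 s, if anything falls off the work surface, if the arm or the gripper's body presses on something with over 40 N, if the wrist force passes 120 N, or if a joint passes its speed limit or range.

ROBOT

A 7-joint arm with a two-finger parallel gripper is mounted at the origin on the work surface. World frame = base frame: x ahead of the robot, y to its left, z up, the work surface at z = 0. Lengths are in m, angles in rad, forces in N, time in s.
With the tool pointing down it reaches from about 0.425 to 0.925 m from the base axis. Payload 6.8 kg.
Tool frame: the origin (TCP) lies at the very end of the fingers, on their centre line; the grasp point (between the pads) lies 19 mm behind it; z points along the fingers, y is the line along which they close (so a half turn about z gives the same grasp; the last joint's range is limited). The gripper opens to 85 mm and grips with 20 to 120 N. Pads are 22 mm wide; open, the fingers measure 114 mm over their backs; the gripper's body (76 mm by 85 mm) begins 54 mm behind the grasp point. The pads swing forward as they close: fully open they stand 13 mm farther back than shut.
Start: joints at [-1.305, 0.477, 0.022, 1.555, -0.011, 1.109, -0.083], TCP at [0.246, 0.628, 0.231] pointing down, gripper open.
Joint ranges: [-2.96, 2.96], [-0.34, 2.1], [-1.41, 1.46], [0.24, 2.44], [-1.37, 4.51], [0.17, 1.92], [-2.96, 2.96]. Speed limits (rad/s): [2.39, 2.39, 3.14, 3.14, 3.14, 3.14, 3.14].

INTERFACE

Orientations are given as a rotation vector (axis times angle).
In Python, from bench import get_obs, grab_frame, hand_in gives the robot as it stands.
- The arm moves only by the tool drive_tool, never from a script. Its argument "rows" is a list of rows, each an object with "offset": the shift along the tool's x, y, z as a fraction of full scale, a list of three; "rotation": the turn, a rotation vector about the tool's x, y, z as a fraction of full scale, a list of three; "claw": the opening, from 0 (shut) to 1 (fully open). In form: [{"offset": [tx, ty, tz], "rotation": [wx, wy, wz], "claw": claw}, ...]. A call has 1 to 20 rows; each row is the pose to reach, as a shift and turn from the pose commanded when the call began, along the tool's axes at that moment; what a row does not reach only later rows make up. Full scale, the value 1, is 0.15 m for a shift and 2 rad for a turn. A row lasts 1/12 s, in which the tool goes at most 41.7 mm and 7.16 degrees, less where a joint would pass 70% of its speed; a pose out of reach is approached as far as the arm can. A call with a number of a shift or a turn outside -1 to 1 is refused whole. A call with a gripper value outside its range is refused whole. The fingers move at their own pace and stop on an object; "force" is the grip in N (left out, the last holds). Time passes only in rows, so rows that repeat a pose let the fingers close. It gives the time, the measured TCP pose, the force, the opening and the grip force at its end, in the units of the state.
- get_obs(): the state, without advancing time (a new reading comes with each control period).
- grab_frame(name): name is "scene" or "top"; returns a dict with "frame" (384x512x3 uint8, red, green, blue), "z_map" (384x512 float32, m along the optical axis (not along the pixel's ray), 0 where there is no reading), "vfov" (degrees; the focal length in pixels is half the picture's height over the tangent of half this angle, whatever the lens; pixels are square), "cx", "cy" (the principal point, pixels), "R" (3x3) and "t" (3): a world point X has camera coordinates R X + t. Camera axes: x right, y down, z forward; pixel columns grow to the right and rows downward; lengths in m; the calibration is good to about 2 mm. A picture is of the moment at which its call begins.
- hand_in(): hands the job in; it is judged then, once.
The state is a dict: "clock": time; "joints": joint angles; "qvel": joint speeds; "tau": joint torques, N m; "tcp_pos": TCP position; "orientation": TCP orientation; "contact_force": force on the tool from outside, world axes, zero at the start; "moment": the same for the moment, N m; "grip_width": finger opening in m; "gripper_force": force on a finger pad.
Only numpy, scipy, OpenCV 4.12 (cv2) and the standard library are available. Lean on these libraries where they do the work, as an engineer would, in place of code of your own. Each camera call takes 0.05 s, during which the arm holds its last target. There are 200 camera calls.

## Working session

There is one attempt and no reset: what is moved stays moved. The work goes in short steps, Python scripts to look and compute and a tool call to move; the robot and the scene stay as the last step left them, time stands still between calls to the robot, and variables do not carry over. Pictures are saved under pics/ and viewed, at most 17 in all, crops included, and the job is handed in when it is done.

Besides the shell and the picture viewer there is one more tool, called after "Call:" as name([rows], argument=value, ...), one row to a line, values as JSON. drive_tool: Moves the arm, as the interface text tells. Its arguments: {"type":"object","properties":{"rows":{"type":"array","items":{"type":"object","properties":{"offset":{"type":"array","items":{"type":"number"}},"rotation":{"type":"array","items":{"type":"number"}},"claw":{"type":"number"}}}},"force":{"type":"number"}},"required":["rows"]}

```bash
mkdir -p pics; ls
cat > h.py <<'E'
import numpy as np, cv2
from bench import get_obs, grab_frame
def K(f):
    fl=f['frame'].shape[0]/2/np.tan(np.radians(f['vfov'])/2); return fl,f['cx'],f['cy']
def cloud(f):
    fl,cx,cy=K(f); z=f['z_map']; v,u=np.indices(z.shape)
    P=np.stack([(u-cx)/fl*z,(v-cy)/fl*z,z],-1)
    W=(P-f['t'])@f['R']; W[z==0]=np.nan; return W
def ray(f,u,v,h):
    fl,cx,cy=K(f); d=np.array([(u-cx)/fl,(v-cy)/fl,1])@f['R']; c=-np.array(f['t'])@f['R']
    return c+d*(h-c[2])/d[2]
def proj(f,X):
    fl,cx,cy=K(f); p=np.array(f['R'])@X+f['t']; return p[0]/p[2]*fl+cx,p[1]/p[2]*fl+cy
E
python3 - <<'E'
from h import *
for n in ('top','scene'):
    f=grab_frame(n); np.savez('f_'+n,**f)
    print(n,f['vfov'],f['cx'],f['cy'],-np.array(f['t'])@f['R'],f['R'])
    cv2.imwrite(f'pics/{n}0.png',cv2.resize(f['frame'][:,:,::-1],(800,600)))
print(get_obs())
E
```

```text
pics
top 46.47005023649487 253.1002150979735 186.7537182037588 [ 0.29485295 -0.01213833  1.42326662] [[-0.0305202  -0.99946898 -0.0114137 ]
 [-0.98120688  0.03213531 -0.19026398]
 [ 0.19052973  0.0053923  -0.98166662]]
scene 50.8811853233021 256.94698189060057 199.0439805843018 [1.05182999 0.71547141 0.8792069 ] [[-0.81477583  0.57943838  0.01978644]
 [ 0.34646241  0.51397379 -0.7847259 ]
 [-0.46487002 -0.63252044 -0.61952704]]
{'clock': 0.1, 'joints': array([-1.30508542,  0.4777379 ,  0.02234432,  1.55635497, -0.01149584,
        1.10927627, -0.08311169]), 'qvel': array([-0.00142413, -0.00145203, -0.00015559, -0.00436118,  0.00024646,
        0.00036671, -0.0009865 ]), 'tau': array([ 4.95508997e-03, -5.97763288e+01,  1.61421217e+00, -2.81955367e+01,
        1.28939585e-02,  4.94044172e-03, -9.00073530e-06]), 'tcp_pos': array([0.24630563, 0.62788822, 0.23040823]), 'orientation': array([-5.83720482e-01, -3.08670055e+00,  2.57295959e-03]), 'contact_force': array([-0.09755343,  0.6273975 ,  0.3810244 ]), 'moment': array([-0.07365653, -0.03022417, -0.02119966]), 'gripper_force': 0.0, 'grip_width': 0.08540738325933239}
```

View pics/top0.png

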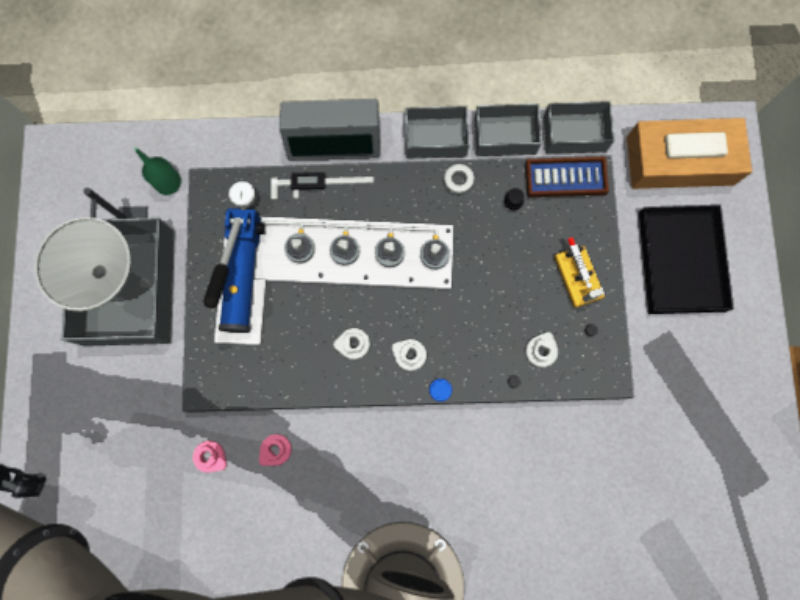

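View pics/scene0.png

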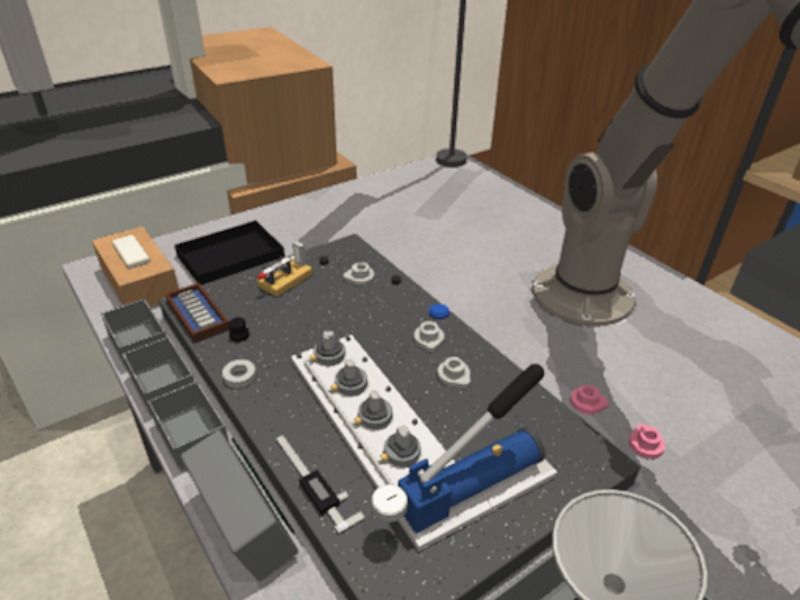

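Top view: steel cams at (352,343), (409,354) and (542,349) of the 800x600 picture. Look-alikes are the pink cams at (209,457) and (275,450), and the ring gauge at (459,179). The spindles are at (435,252) for a, (389,250) for b, (345,248) for c and (299,247) for d. The stylus is at (580,265), with its red end out and its column at (593,295). I choose the three steel cams and check them in a close crop.

Run:
```python
from h import *
top=dict(np.load('f_top.npz')); sc=dict(np.load('f_scene.npz'))
s=512/800
cr=[]
for (u,v) in [(352,343),(409,354),(542,349),(580,272)]:
    u,v=int(u*s),int(v*s); cr.append(cv2.resize(top['frame'][v-16:v+16,u-16:u+16],(200,200),interpolation=cv2.INTER_CUBIC))
r1=np.hstack(cr); cr=[]
for (u,v) in [(435,250),(389,248),(345,246),(299,245)]:
    u,v=int(u*s),int(v*s); cr.append(cv2.resize(top['frame'][v-16:v+16,u-16:u+16],(200,200),interpolation=cv2.INTER_CUBIC))
r2=np.hstack(cr); cr=[]
for (u,v) in [(329,347),(351,377),(375,408),(402,443)]:
    u,v=int(u*s),int(v*s); cr.append(cv2.resize(sc['frame'][v-16:v+16,u-16:u+16],(200,200),interpolation=cv2.INTER_CUBIC))
r3=np.hstack(cr)
cv2.imwrite('pics/crop1.png',np.vstack([r1,r2,r3])[:,:,::-1])
for n,f in (('top',top),('sc',sc)):
    W=cloud(f)
    z=W[...,2]; m=(W[...,0]>.35)&(W[...,0]<.8)&(abs(W[...,1])<.35)
    h,e=np.histogram(z[m],bins=np.arange(-.02,.12,.002)); i=np.argsort(h)[-6:]; print(n,[(round(e[k],3),h[k]) for k in sorted(i)])
    hh=z-np.median(z[m])
    mm=((hh>.006)&m).astype(np.uint8)
    k,l,st,c=cv2.connectedComponentsWithStats(mm)
    for j in range(1,k):
        if st[j,4]>12: w=W[l==j]; print(j,st[j,4],c[j].round(1),w.mean(0).round(4),'zmax',w[:,2].max().round(3), 'ext',np.ptp(w[:,:2],axis=0).round(3))
```

```text
top [(np.float64(0.046), np.int64(3398)), (np.float64(0.048), np.int64(5558)), (np.float64(0.05), np.int64(5760)), (np.float64(0.052), np.int64(3678)), (np.float64(0.054), np.int64(1573)), (np.float64(0.064), np.int64(1310))]
1 315 [348.5 116.8] [ 0.7744 -0.3147  0.0672] zmax 0.08 ext [0.051 0.069]
2 130 [294.  116.9] [ 0.78   -0.1416  0.0671] zmax 0.075 ext [0.037 0.059]
3 132 [196.8 117.3] [0.7902 0.1682 0.0651] zmax 0.078 ext [0.02 0.07]
10 7612 [201.6 165.7] [0.6247 0.1485 0.0917] zmax 0.283 ext [0.308 0.475]
21 134 [329.3 126.6] [ 0.7401 -0.2495  0.0792] zmax 0.094 ext [0.035 0.038]
49 165 [361.4 170.8] [ 0.5962 -0.3406  0.0724] zmax 0.11 ext [0.093 0.025]
79 285 [225.6 219.3] [0.4597 0.0822 0.0678] zmax 0.089 ext [0.059 0.068]
82 294 [347.1 223.3] [ 0.4357 -0.286   0.0679] zmax 0.086 ext [0.067 0.06 ]
83 277 [261.9 226.2] [ 0.4352 -0.0277  0.068 ] zmax 0.087 ext [0.059 0.064]
105 37 [329.2 243.7] [ 0.3763 -0.229   0.0628] zmax 0.069 ext [0.018 0.019]
108 122 [281.9 248.4] [ 0.3669 -0.0859  0.0615] zmax 0.068 ext [0.033 0.045]
sc [(np.float64(0.044), np.int64(979)), (np.float64(
[... 208 characters left out ...]
  0.0668] zmax 0.081 ext [0.069 0.058]
2 201 [179.4 180.1] [ 0.6055 -0.3399  0.0731] zmax 0.105 ext [0.118 0.027]
5 20 [252.5 178.4] [ 0.3818 -0.2256  0.0595] zmax 0.063 ext [0.023 0.02 ]
6 370 [141.8 206.8] [ 0.7664 -0.2815  0.0696] zmax 0.087 ext [0.07  0.122]
7 71 [280.  198.5] [ 0.3718 -0.0817  0.059 ] zmax 0.063 ext [0.038 0.042]
8 242 [273.9 214.6] [ 0.4436 -0.0212  0.0668] zmax 0.081 ext [0.061 0.066]
9 9647 [268.4 284.4] [0.6412 0.2018 0.1002] zmax 0.28 ext [0.306 0.474]
10 284 [290. 238.] [0.4686 0.0884 0.067 ] zmax 0.082 ext [0.058 0.071]
11 130 [156.1 236.5] [ 0.7842 -0.1365  0.0649] zmax 0.07 ext [0.033 0.064]
14 155 [207.4 312.4] [0.7928 0.1736 0.0636] zmax 0.068 ext [0.02 0.07]
```

View pics/crop1.png

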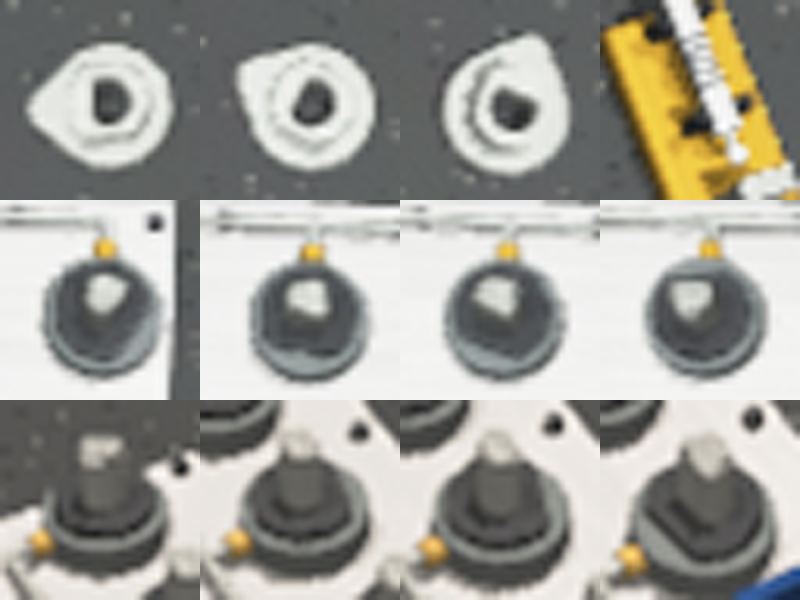

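The crop confirms three steel cams, with noses left, up-left and up-right in the top view. The spindle collars show a light segment on the flat's side. Next I measure on rectified planes.

```bash
cat >> h.py <<'E'
def rect(f,x0,y0,h,half=.05,n=400):
    # picture rectified on plane z=h, centred x0,y0; image up=+x, left=+y ; px=2*half/n
    i=(np.arange(n)-n/2+.5)*2*half/n
    Y,X=np.meshgrid(y0-i,x0-i); fl,cx,cy=K(f)
    P=np.stack([X,Y,np.full_like(X,h)],-1)@np.array(f['R']).T+f['t']
    u=P[...,0]/P[...,2]*fl+cx; v=P[...,1]/P[...,2]*fl+cy
    return cv2.remap(f['frame'],u.astype(np.float32),v.astype(np.float32),cv2.INTER_CUBIC),X,Y
def cam_pose(f,x0,y0,zb):
    "silhouette at mid flange height: centre by circle r=30 on the side off the nose, nose by farthest contour; plus bore centroid at hub top"
    im,X,Y=rect(f,x0,y0,zb+.006,.055,440); g=cv2.cvtColor(im,cv2.COLOR_RGB2GRAY)
    m=(g>140).astype(np.uint8); k,l,st,c=cv2.connectedComponentsWithStats(m)
    j=1+np.argmin([np.hypot(*(c[q]-220)) if st[q,4]>5000 else 1e9 for q in range(1,k)])
    cn=max(cv2.findContours((l==j).astype(np.uint8),cv2.RETR_EXTERNAL,cv2.CHAIN_APPROX_NONE)[0],key=len)[:,0]
    P=np.stack([X[cn[:,1],cn[:,0]],Y[cn[:,1],cn[:,0]]],-1); ctr=P.mean(0)
    from scipy.optimize import least_squares
    for _ in range(6):
        d=P-ctr; r=np.hypot(*d.T); tip=d[r>r.max()-.003].mean(0); a=np.arctan2(tip[1],tip[0])
        da=np.abs((np.arctan2(d[:,1],d[:,0])-a+np.pi)%(2*np.pi)-np.pi)
        s=least_squares(lambda p:np.hypot(*(P[da>1.0]-p[:2]).T)-p[2],[*ctr,.03],loss='soft_l1',f_scale=.001).x; ctr=s[:2]
    # nose by symmetry: mean bearing of contour points beyond 32 mm
    d=P-ctr; q=d[np.hypot(*d.T)>s[2]+.002]; an=np.arctan2(*q.mean(0)[::-1])
    return ctr,s[2],a,an,r.max()
E
python3 - <<'E'
from h import *
top=dict(np.load('f_top.npz')); sc=dict(np.load('f_scene.npz'))
zt,zs=.050,.0475
rows=[]
for (x,y) in [(.46,.082),(.436,-.028),(.436,-.286)]:
    c,r,a,an,rm=cam_pose(top,x,y,zt)
    im,X,Y=rect(top,*c,zt+.030,.02,200); g=cv2.cvtColor(im,cv2.COLOR_RGB2GRAY)
    m=(g<130)&(np.hypot(X-c[0],Y-c[1])<.014)
    print('cam',c.round(4),'r',r.round(4),rm.round(4),'nose',np.degrees([a,an]).round(1),'bore',X[m].mean().round(4),Y[m].mean().round(4),m.sum()*.04/100)
    # flat side is nose side -> bore centroid shifted away from nose
s=.64
sp=[]
for (u,v) in [(435,252),(389,250),(345,248),(299,247)]:
    p=ray(top,u*s,v*s,zt+.04); sp.append(p)
    print('sp',p.round(4))
out=[]
for f,z in ((top,zt),(sc,zs)):
  for h in (.040,.072):
    out.append(np.hstack([cv2.resize(rect(f,p[0],p[1],z+h,.03,200)[0],(200,150)) if 0 else rect(f,p[0],p[1],z+h,.03,200)[0] for p in sp]))
o=np.vstack(out); cv2.imwrite('pics/sp.png',cv2.resize(o,(600,600))[:,:,::-1])
E
```

```text
cam [0.4608 0.0815] r 0.0309 0.0411 nose [91.6 91.3] bore 0.4597 0.0797 3.0484000000000004
cam [ 0.4351 -0.0293] r 0.031 0.0411 nose [61.4 62.1] bore 0.4337 -0.0302 3.0987999999999998
cam [ 0.4338 -0.2867] r 0.031 0.0412 nose [-26.2 -26.8] bore 0.4315 -0.2848 2.9704
sp [ 0.6307 -0.0848  0.09  ]
sp [0.6377 0.0053 0.09  ]
sp [0.6447 0.0918 0.09  ]
sp [0.6498 0.1825 0.09  ]
```

View pics/sp.png

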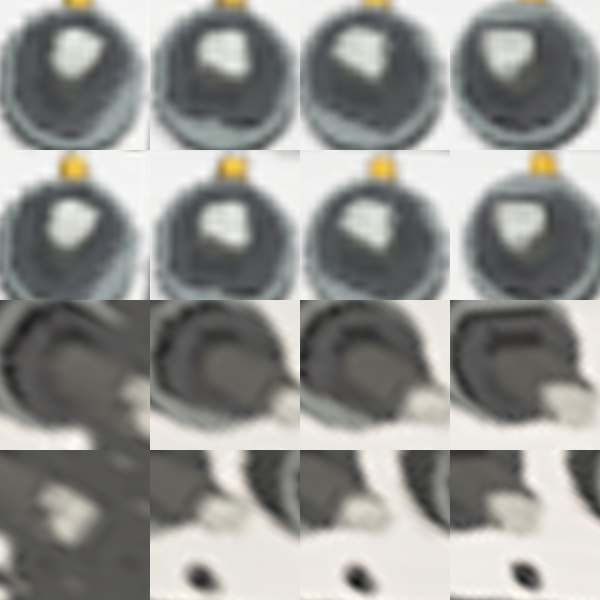

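Run:
```python
from h import *
from scipy.optimize import least_squares
top=dict(np.load('f_top.npz')); sc=dict(np.load('f_scene.npz'))
guess=[(.6307,-.0848),(.6377,.0053),(.6447,.0918),(.6498,.1825)]
for f,z,lab in ((top,.050,'top'),(sc,.0475,'sc')):
  C=[];T=[]
  for (x,y) in guess:
    # tops: bright pixels at +.072
    im,X,Y=rect(f,x+.000,y,z+.072,.02,200); g=cv2.cvtColor(im,cv2.COLOR_RGB2GRAY)
    if lab=='top':
        m=(g>150)&(np.hypot(X-x,Y-y)<.013); T.append((X[m].mean(),Y[m].mean(),m.sum()*.04))
        im,X,Y=rect(f,x,y,z+.040,.035,350); g=cv2.GaussianBlur(cv2.cvtColor(im,cv2.COLOR_RGB2GRAY),(0,0),3).astype(float)
        c=np.array([x,y])
        th=np.radians(np.arange(0,360,5))
        for it in range(3):
            rr=np.arange(.013,.031,.0001); R=[];R2=[]
            for t in th:
                px=c[0]+rr*np.cos(t);py=c[1]+rr*np.sin(t)
                u=((y-py)/.0002+175-.5);v=((x-px)/.0002+175-.5)
                p=cv2.remap(g.astype(np.float32),u[None].astype(np.float32),v[None].astype(np.float32),1)[0]
                i=np.argmax(p>97); R.append(rr[i]); i=np.argmax(p>185); R2.append(rr[i])
            R=np.array(R);R2=np.array(R2)
            P=c+R[:,None]*np.stack([np.cos(th),np.sin(th)],1)
            s=least_squares(lambda q:np.hypot(*(P-q[:2]).T)-q[2],[*c,.0215],loss='cauchy',f_scale=.0005).x
            c=s[:2]
        P2=c+R2[:,None]*np.stack([np.cos(th),np.sin(th)],1)
        s2=least_squares(lambda q:np.hypot(*(P2-q[:2]).T)-q[2],[*c,.026],loss='cauchy',f_scale=.0005).x
        C.append(c); 
        # flat bearing: symmetric centre of radius deficit
        d=s[2]-R; w=np.clip(d-.001,0,None); a=np.degrees(np.arctan2((w*np.sin(th)).sum(),(w*np.cos(th)).sum()))
        k=w>0.0005; 
        print(lab,'dark',s.round(4),'outer',s2.round(4),'flat',a.round(1),'top',np.round(T[-1],4)); print((R*1e4).astype(int))
  if lab=='top':
    C=np.array(C); t=np.array(T)[:,:2]
    print(np.diff(C,axis=0), np.hypot(*np.diff(C,axis=0).T), np.hypot(*np.diff(t,axis=0).T), np.hypot(*(C[3]-C[0])),'row dir',np.degrees(np.arctan2(*(C[3]-C[0])))) 
# bright stylus/stand
W=cloud(top); m=(top['frame'].min(2)>170)
hsv=cv2.cvtColor(top['frame'],cv2.COLOR_RGB2HSV)
yel=(hsv[...,0]>18)&(hsv[...,0]<32)&(hsv[...,1]>150); yel[:, :340]=0
print('brass z',np.nanmedian(W[yel],0)); q=W[yel]; q=q[(q[:,2]<.08)&(q[:,2]>.05)]; print(cv2.minAreaRect((q[:,:2]*1000).astype(np.float32)))
red=((hsv[...,0]<8)|(hsv[...,0]>172))&(hsv[...,1]>150); red[:,:340]=0; v,u=np.nonzero(red); k=(v<180)&(v>140); print('red',ray(top,u[k].mean(),v[k].mean(),.098),k.sum())
```

```text
top dark [ 0.626  -0.079   0.0178] outer [ 0.6226 -0.0725  0.0198] flat -18.6 top [ 6.3180e-01 -8.3500e-02  2.5148e+02]
[130 130 130 130 130 279 271 251 239 234 225 212 202 193 183 178 178 179
 181 180 173 164 161 160 155 150 152 154 156 161 164 162 158 155 152 155
 168 178 183 188 189 184 163 159 152 152 156 160 164 168 174 179 172 172
 197 214 235 239 266 289 300 130 130 130 130 130 130 130 130 130 130 130]
top dark [0.6379 0.0051 0.0227] outer [0.6355 0.0058 0.0292] flat 8.0 top [6.3840e-01 4.7000e-03 2.6064e+02]
[130 130 130 130 130 130 130 130 130 130 130 130 130 130 235 231 227 225
 224 223 227 235 246 247 235 227 226 223 216 207 198 186 176 170 169 181
 196 203 211 219 227 233 239 240 232 230 230 226 218 214 215 216 218 223
 228 230 230 225 224 227 228 130 130 130 130 130 130 130 130 130 130 130]
top dark [0.6435 0.0914 0.0199] outer [0.6474 0.0847 0.0199] flat 23.1 top [6.4570e-01 9.4200e-02 2.6468e+02]
[130 130 130 130 130 130 130 130 130 130 130 130 130 130 130 130 260 256
 254 253 251 250 242 227 224 216 203 198 198 196 189 183 179 183 191 196
 199 202 207 211 207 205 199 
[... 205 characters left out ...]
1.8470e-01 2.5604e+02]
[130 130 130 130 130 130 130 130 130 130 130 130 130 130 130 130 130 130
 230 225 229 235 240 235 233 230 226 223 221 224 229 229 230 232 232 231
 235 234 228 222 226 232 233 225 219 221 224 229 228 229 224 221 226 233
 238 240 239 231 224 225 231 233 232 230 229 228 229 130 130 130 130 130]
[[0.01193956 0.0840819 ]
 [0.00560406 0.08629644]
 [0.00699556 0.09281929]] [0.08492538 0.08647821 0.09308254] [0.08846555 0.08979736 0.09066868] 0.2643391129310753 row dir 5.326563155502934
brass z [ 0.57452483 -0.35700638  0.07125776]
((580.0217895507812, -367.9952392578125), (113.14414978027344, 60.693206787109375), 17.14657211303711)
red [ 0.64247653 -0.35069656  0.098     ] 17
```

Run:
```python
from h import *
from scipy.optimize import least_squares
top=dict(np.load('f_top.npz')); z=.050
T=np.array([(.6318,-.0835),(.6384,.0047),(.6457,.0942),(.6509,.1847)]); F=np.radians([-135,175,155,0.])
for it in range(2):
    A=T+.0011*np.stack([np.cos(F),np.sin(F)],1)
    s=least_squares(lambda p:(A-(p[:2]+.09*np.arange(4)[:,None]*np.array([np.sin(p[2]),np.cos(p[2])]))).ravel(),[.63,-.08,.07]).x
    L=s[:2]+.09*np.arange(4)[:,None]*np.array([np.sin(s[2]),np.cos(s[2])])
    print('axes from tops',A.round(4).tolist(),'line',L.round(4).tolist(),np.degrees(s[2]))
    th=np.radians(np.arange(0,360,10))
    for i,(x,y) in enumerate(L):
        im,X,Y=rect(top,x,y,z+.040,.035,350); g=cv2.cvtColor(im,cv2.COLOR_RGB2GRAY).astype(float)
        r=np.hypot(X-x,Y-y); b=np.arctan2(Y-y,X-x)
        prof=np.array([g[(r>.0165)&(r<.0205)&(np.abs((b-t+np.pi)%(2*np.pi)-np.pi)<.0873)].mean() for t in th])
        k=(r>.017)&(r<.0205)&(g>97)&(np.abs((b-F[i]+np.pi)%(2*np.pi)-np.pi)<.9)
        a=np.arctan2((np.sin(b[k])).mean(),(np.cos(b[k])).mean())
        print('abcd'[i],'flat',np.degrees(a).round(1),prof.astype(int).tolist()); F[i]=a
    # dark disc outline
    for i,(x,y) in enumerate(L):
        im,X,Y=rect(top,x,y,z+.040,.035,350); g=cv2.GaussianBlur(cv2.cvtColor(im,cv2.COLOR_RGB2GRAY),(0,0),2).astype(np.float32)
        rr=np.arange(.019,.03,.0001); P=[]
        for t in np.radians(np.arange(0,360,4)):
            if abs((t-F[i]+np.pi)%(2*np.pi)-np.pi)<1.0 : continue
            px=x+rr*np.cos(t);py=y+rr*np.sin(t)
            p=cv2.remap(g,((y-py)/.0002+174.5)[None].astype(np.float32),((x-px)/.0002+174.5)[None].astype(np.float32),1)[0]
            j=np.argmax(p>97)
            if j>0: P.append((px[j],py[j]))
        P=np.array(P); q=least_squares(lambda q:np.hypot(*(P-q[:2]).T)-q[2],[x,y,.0215],loss='cauchy',f_scale=.0005).x; print('  disc',q.round(4),len(P))
```

```text
axes from tops [[0.631, -0.0843], [0.6373, 0.0048], [0.6447, 0.0947], [0.652, 0.1847]] line [[0.6307, -0.0846], [0.6377, 0.0051], [0.6448, 0.0948], [0.6518, 0.1846]] 4.484280781753181
a flat -125.2 [147, 137, 117, 89, 74, 77, 83, 85, 85, 84, 81, 82, 83, 83, 81, 82, 83, 88, 89, 92, 100, 109, 120, 123, 125, 123, 107, 101, 88, 84, 81, 88, 113, 118, 124, 136]
b flat 165.7 [124, 114, 122, 113, 91, 79, 76, 80, 82, 85, 85, 84, 82, 82, 76, 87, 112, 117, 91, 78, 75, 81, 86, 84, 84, 83, 83, 82, 82, 79, 77, 80, 85, 104, 128, 134]
c flat 156.6 [136, 154, 162, 156, 131, 109, 96, 84, 84, 85, 83, 84, 89, 87, 95, 96, 97, 101, 90, 80, 83, 83, 83, 83, 82, 84, 83, 80, 76, 77, 79, 78, 80, 92, 115, 118]
d flat 20.0 [105, 109, 118, 143, 168, 150, 114, 87, 78, 80, 78, 78, 76, 75, 77, 80, 75, 74, 79, 83, 83, 84, 85, 84, 82, 82, 85, 83, 81, 81, 82, 83, 85, 83, 94, 101]
  disc [ 0.6304 -0.0834  0.0234] 44
  disc [0.6381 0.0054 0.0229] 48
  disc [0.6452 0.0944 0.023 ] 42
  disc [0.6507 0.1843 0.0232] 61
axes from tops [[0.6312, -0.0844], [0.6373, 0.005], [0.6447, 0.0946], [0.6519, 0.1851]] line [[0.6308, -0.08
[... 181 characters left out ...]
 117, 121, 123, 121, 105, 100, 87, 84, 81, 89, 113, 117, 122, 133]
b flat 166.0 [122, 112, 120, 111, 90, 78, 76, 80, 82, 85, 85, 84, 82, 82, 76, 87, 111, 117, 91, 78, 75, 82, 86, 84, 84, 83, 83, 82, 82, 79, 77, 80, 85, 105, 128, 132]
c flat 156.5 [136, 154, 161, 154, 129, 108, 95, 84, 84, 85, 83, 84, 90, 88, 96, 97, 97, 102, 91, 80, 83, 83, 83, 83, 82, 84, 83, 80, 77, 77, 78, 78, 81, 93, 116, 119]
d flat 26.8 [105, 109, 119, 145, 169, 148, 112, 86, 78, 80, 78, 77, 76, 75, 78, 81, 74, 73, 78, 83, 83, 84, 85, 84, 83, 82, 85, 83, 81, 81, 82, 83, 84, 82, 94, 101]
  disc [ 0.6304 -0.0834  0.0234] 44
  disc [0.6381 0.0054 0.0229] 49
  disc [0.6452 0.0944 0.023 ] 42
  disc [0.6506 0.1843 0.0231] 61
```

```bash
cat >> h.py <<'E'
from scipy.spatial.transform import Rotation as Ro
def Rt(psi): p=np.radians(psi); return np.array([[np.cos(p),np.sin(p),0],[np.sin(p),-np.cos(p),0],[0,0,-1]])
def state(say=True):
    o=get_obs(); R=Ro.from_rotvec(o['orientation']).as_matrix(); psi=np.degrees(np.arctan2(R[1,0],R[0,0]))
    if say: print('t',round(o['clock'],1),'tcp',o['tcp_pos'].round(4),'psi',psi.round(1),'tilt',np.degrees(np.arccos(-R[2,2])).round(2),'j',o['joints'].round(2),'F',o['contact_force'].round(1),'M',o['moment'].round(2),'w',o['grip_width'].round(4),'g',o['gripper_force'])
    return o['tcp_pos'],R
def plan(*wp):
    p,R=state()
    for (x,y,z,psi) in wp:
        q=np.array([x,y,z]); S=Rt(psi); off=R.T@(q-p)/.15; rv=Ro.from_matrix(R.T@S).as_rotvec()/2
        n=max(np.linalg.norm(q-p)/.0417,np.linalg.norm(rv)*2/.125)
        print('off',off.round(3).tolist(),'rot',rv.round(3).tolist(),'rows>=',round(n,1)); p,R=q,S
E
python3 -c "
from h import *
plan((.33,.48,.231,150),(.36,.34,.231,130),(.40,.20,.231,110),(.4608,.0815,.20,91.5),(.4608,.0815,.11,91.5))"
```

```text
Traceback (most recent call last):
  File "h.py", line 43, in plan
    p,R=state()
        ~~~~~^^
  File "h.py", line 40, in state
    if say: print('t',round(o['clock'],1),'tcp',o['tcp_pos'].round(4),'psi',psi.round(1),'tilt',np.degrees(np.arccos(-R[2,2])).round(2),'j',o['joints'].round(2),'F',o['contact_force'].round(1),'M',o['moment'].round(2),'w',o['grip_width'].round(4),'g',o['gripper_force'])
                                                                                                                                                                                                                              ^^^^^^^^^^^^^^^^^^^^^
AttributeError: 'float' object has no attribute 'round'
```

```bash
sed -i "s/o\['grip_width'\].round(4)/round(o['grip_width'],4)/" h.py
python3 -c "
from h import *
plan((.33,.48,.231,150),(.36,.34,.231,130),(.40,.20,.231,110),(.4608,.0815,.20,91.5),(.4608,.0815,.11,91.5))"
```

```text
t 0.1 tcp [0.2463 0.6279 0.2304] psi 158.6 tilt 0.09 j [-1.31  0.48  0.02  1.56 -0.01  1.11 -0.08] F [-0.1  0.6  0.4] M [-0.07 -0.03 -0.02] w 0.0854 g 0.0
off [-0.879, -0.714, -0.003] rot [-0.001, 0.0, 0.075] rows>= 4.1
off [-0.64, -0.708, 0.0] rot [0.0, 0.0, 0.175] rows>= 3.4
off [-0.886, -0.396, 0.0] rot [0.0, 0.0, 0.175] rows>= 3.5
off [-0.881, 0.111, 0.207] rot [0.0, 0.0, 0.161] rows>= 3.3
off [0.0, 0.0, 0.6] rot [0.0, 0.0, 0.0] rows>= 2.2
```

Call:
drive_tool([
  {"offset":[-0.44,-0.357,0],"rotation":[0,0,0.038],"claw":1},
  {"offset":[-0.879,-0.714,0],"rotation":[0,0,0.075],"claw":1},
  {"offset":[-0.879,-0.714,0],"rotation":[0,0,0.075],"claw":1},
  {"offset":[-0.879,-0.714,0],"rotation":[0,0,0.075],"claw":1},
  {"offset":[-0.879,-0.714,0],"rotation":[0,0,0.075],"claw":1},
  {"offset":[-0.879,-0.714,0],"rotation":[0,0,0.075],"claw":1},
])

```text
clock: 0.6
tcp_pos: [0.3326, 0.4773, 0.2313]
orientation: [0.822, 3.031, -0.002]
contact_force: [-0.1, 0.0, -0.4]
grip_width: 0.0851
gripper_force: 0.0
```

Call:
drive_tool([
  {"offset":[-0.64,-0.708,0],"rotation":[0,0,0.175],"claw":1},
  {"offset":[-0.64,-0.708,0],"rotation":[0,0,0.175],"claw":1},
  {"offset":[-0.64,-0.708,0],"rotation":[0,0,0.175],"claw":1},
  {"offset":[-0.64,-0.708,0],"rotation":[0,0,0.175],"claw":1},
  {"offset":[-0.64,-0.708,0],"rotation":[0,0,0.175],"claw":1},
])

```text
clock: 1.02
tcp_pos: [0.3609, 0.3368, 0.2312]
orientation: [1.336, 2.843, -0.003]
contact_force: [-0.6, 0.6, -0.5]
grip_width: 0.0853
gripper_force: 0.0
```

Call:
drive_tool([
  {"offset":[-0.886,-0.396,0],"rotation":[0,0,0.175],"claw":1},
  {"offset":[-0.886,-0.396,0],"rotation":[0,0,0.175],"claw":1},
  {"offset":[-0.886,-0.396,0],"rotation":[0,0,0.175],"claw":1},
  {"offset":[-0.886,-0.396,0],"rotation":[0,0,0.175],"claw":1},
  {"offset":[-0.886,-0.396,0],"rotation":[0,0,0.175],"claw":1},
])

```text
clock: 1.43
tcp_pos: [0.401, 0.1976, 0.2314]
orientation: [1.81, 2.567, -0.001]
contact_force: [-0.1, 0.0, 0.0]
grip_width: 0.0855
gripper_force: 0.0
```

Call:
drive_tool([
  {"offset":[-0.881,0.111,0.207],"rotation":[0,0,0.161],"claw":1},
  {"offset":[-0.881,0.111,0.207],"rotation":[0,0,0.161],"claw":1},
  {"offset":[-0.881,0.111,0.207],"rotation":[0,0,0.161],"claw":1},
  {"offset":[-0.881,0.111,0.207],"rotation":[0,0,0.161],"claw":1},
  {"offset":[-0.881,0.111,0.207],"rotation":[0,0,0.161],"claw":1},
  {"offset":[-0.881,0.111,0.207],"rotation":[0,0,0.161],"claw":1},
])

```text
clock: 1.93
tcp_pos: [0.4608, 0.0838, 0.2]
orientation: [-2.191, -2.251, 0.0]
contact_force: [-0.5, 0.4, 0.3]
grip_width: 0.0856
gripper_force: 0.0
```

Run:
```python
from h import *
plan((.4608,.0815,.11,91.5),(.4608,.0815,.066,91.5))
f=grab_frame('scene'); cv2.imwrite('pics/s1.png',cv2.resize(f['frame'][100:300,150:450,::-1],(750,500)))
t=grab_frame('top'); np.savez('f_t2',**t)
```

```text
t 1.9 tcp [0.4608 0.0838 0.2   ] psi 91.5 tilt 0.02 j [-0.73  0.18  0.47  2.09 -0.1   0.89 -0.17] F [-0.5  0.4  0.3] M [-0.02  0.01 -0.02] w 0.0856 g 0.0
off [-0.015, -0.0, 0.6] rot [-0.0, -0.0, 0.0] rows>= 2.2
off [0.0, 0.0, 0.293] rot [0.0, 0.0, 0.0] rows>= 1.1
```

View pics/s1.png

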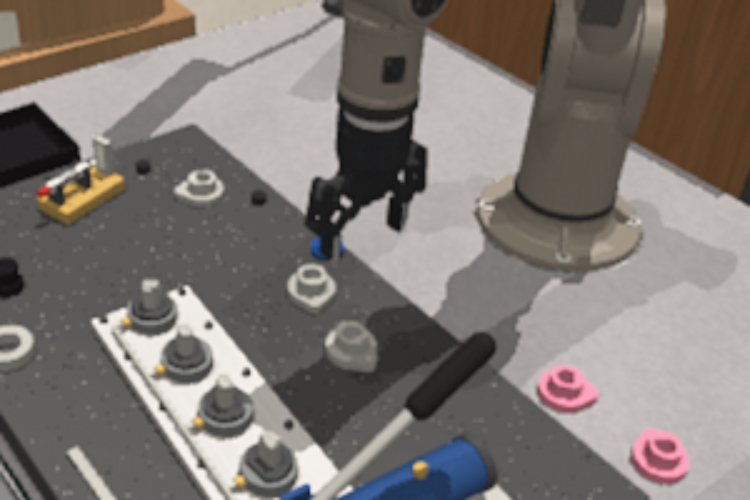

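The gripper is above cam 1, at crop (350,345), and the other cams at (310,285) and (200,187) are unmoved. I descend and grip.

Call:
drive_tool([
  {"offset":[0,0,0.2],"rotation":[0,0,0],"claw":1},
  {"offset":[0,0,0.4],"rotation":[0,0,0],"claw":1},
  {"offset":[0,0,0.6],"rotation":[0,0,0],"claw":1},
  {"offset":[0,0,0.7],"rotation":[0,0,0],"claw":1},
  {"offset":[0,0,0.8],"rotation":[0,0,0],"claw":1},
  {"offset":[0,0,0.85],"rotation":[0,0,0],"claw":1},
  {"offset":[0,0,0.88],"rotation":[0,0,0],"claw":1},
  {"offset":[0,0,0.88],"rotation":[0,0,0],"claw":1},
  {"offset":[0,0,0.88],"rotation":[0,0,0],"claw":1},
])

```text
clock: 2.78
tcp_pos: [0.4609, 0.0827, 0.0688]
orientation: [2.192, 2.25, 0.002]
contact_force: [0.2, 0.8, -0.3]
grip_width: 0.0853
gripper_force: 0.0
```

Call:
drive_tool([
  {"offset":[0,0,0],"rotation":[0,0,0],"claw":0.6},
  {"offset":[0,0,0],"rotation":[0,0,0],"claw":0.3},
  {"offset":[0,0,0],"rotation":[0,0,0],"claw":0},
  {"offset":[0,0,0],"rotation":[0,0,0],"claw":0},
  {"offset":[0,0,0],"rotation":[0,0,0],"claw":0},
  {"offset":[0,0,0],"rotation":[0,0,0],"claw":0},
  {"offset":[0,0,0],"rotation":[0,0,0],"claw":0},
  {"offset":[0,0,0],"rotation":[0,0,0],"claw":0},
  {"offset":[0,0,0],"rotation":[0,0,0],"claw":0},
  {"offset":[0,0,0],"rotation":[0,0,0],"claw":0},
  {"offset":[0,0,0],"rotation":[0,0,0],"claw":0},
  {"offset":[0,0,0],"rotation":[0,0,0],"claw":0},
], force=60)

```text
clock: 3.78
tcp_pos: [0.4609, 0.082, 0.069]
orientation: [-2.194, -2.249, -0.002]
contact_force: [-2.3, 0.4, 8.9]
grip_width: 0.0323
gripper_force: 59.3
```

Run:
```python
from h import *
state()
```

```text
t 3.8 tcp [0.4609 0.082  0.069 ] psi 91.4 tilt 0.06 j [-0.63  0.41  0.39  2.19 -0.28  0.59 -0.01] F [-2.3  0.4  8.9] M [-0.1   0.39  0.04] w 0.0323 g 59.25500670509578
```

Call:
drive_tool([
  {"offset":[0,0,-0.1],"rotation":[0,0,0],"claw":0},
  {"offset":[0,0,-0.3],"rotation":[0,0,0],"claw":0},
  {"offset":[0,0,-0.5],"rotation":[0,0,0],"claw":0},
  {"offset":[0,0,-0.7],"rotation":[0,0,0],"claw":0},
  {"offset":[0,0,-0.7],"rotation":[0,0,0],"claw":0},
  {"offset":[0,0,-0.7],"rotation":[0,0,0],"claw":0},
  {"offset":[0,0,-0.7],"rotation":[0,0,0],"claw":0},
  {"offset":[0,0,-0.7],"rotation":[0,0,0],"claw":0},
])

```text
clock: 4.45
tcp_pos: [0.4592, 0.0817, 0.1718]
orientation: [-2.192, -2.248, 0.004]
contact_force: [0.7, -0.4, -3.0]
grip_width: 0.0322
gripper_force: 61.1
```

Run:
```python
from h import *
plan((.555,.09,.175,125),(.645,.0948,.175,155.5))
```

```text
t 4.5 tcp [0.4592 0.0817 0.1718] psi 91.4 tilt 0.18 j [-0.73  0.22  0.48  2.12 -0.14  0.83 -0.14] F [ 0.7 -0.4 -3. ] M [-0.   -0.02  0.04] w 0.0322 g 61.13813227337758
off [0.04, 0.64, -0.023] rot [-0.002, 0.0, -0.293] rows>= 4.7
off [-0.318, 0.51, 0.0] rot [0.0, 0.0, -0.266] rows>= 4.3
```

Call:
drive_tool([
  {"offset":[0.01,0.16,0],"rotation":[0,0,-0.06],"claw":0},
  {"offset":[0.02,0.32,0],"rotation":[0,0,-0.12],"claw":0},
  {"offset":[0.03,0.48,0],"rotation":[0,0,-0.18],"claw":0},
  {"offset":[0.04,0.64,0],"rotation":[0,0,-0.24],"claw":0},
  {"offset":[0.04,0.64,0],"rotation":[0,0,-0.293],"claw":0},
  {"offset":[0.04,0.64,0],"rotation":[0,0,-0.293],"claw":0},
])

```text
clock: 4.95
tcp_pos: [0.5563, 0.0899, 0.1712]
orientation: [-1.445, -2.787, 0.004]
contact_force: [-0.7, -0.5, -2.1]
grip_width: 0.032
gripper_force: 61.2
```

Call:
drive_tool([
  {"offset":[-0.08,0.13,0],"rotation":[0,0,-0.06],"claw":0},
  {"offset":[-0.16,0.26,0],"rotation":[0,0,-0.12],"claw":0},
  {"offset":[-0.24,0.38,0],"rotation":[0,0,-0.18],"claw":0},
  {"offset":[-0.318,0.51,0],"rotation":[0,0,-0.24],"claw":0},
  {"offset":[-0.318,0.51,0],"rotation":[0,0,-0.266],"claw":0},
  {"offset":[-0.318,0.51,0],"rotation":[0,0,-0.266],"claw":0},
  {"offset":[-0.318,0.51,0],"rotation":[0,0,-0.266],"claw":0},
  {"offset":[-0.318,0.51,0],"rotation":[0,0,-0.266],"claw":0},
  {"offset":[-0.318,0.51,0],"rotation":[0,0,-0.266],"claw":0},
])

```text
clock: 5.7
tcp_pos: [0.6452, 0.0951, 0.1728]
orientation: [-0.67, -3.068, 0.001]
contact_force: [0.5, -0.2, -2.7]
grip_width: 0.0324
gripper_force: 61.2
```

Run:
```python
from h import *
plan((.645,.0948,.148,155.5),(.645,.0948,.109,155.5))
t=grab_frame('top'); s=grab_frame('scene')
def c(f,X,h=28): 
    u,v=map(int,proj(f,np.array(X))); return cv2.resize(f['frame'][v-h:v+h,u-h:u+h,::-1],(400,400),interpolation=cv2.INTER_CUBIC)
cv2.imwrite('pics/h1.png',np.hstack([c(t,[.645,.095,.13]),c(s,[.645,.095,.13])]))
```

```text
t 5.7 tcp [0.6452 0.0951 0.1728] psi 155.4 tilt 0.08 j [-0.41  0.5   0.23  1.68 -0.13  0.98  1.01] F [ 0.5 -0.2 -2.7] M [ 0.04 -0.01  0.01] w 0.0324 g 61.2019368275282
off [0.0, -0.003, 0.165] rot [-0.0, -0.001, -0.001] rows>= 0.6
off [0.0, 0.0, 0.26] rot [0.0, 0.0, 0.0] rows>= 0.9
```

View pics/h1.png

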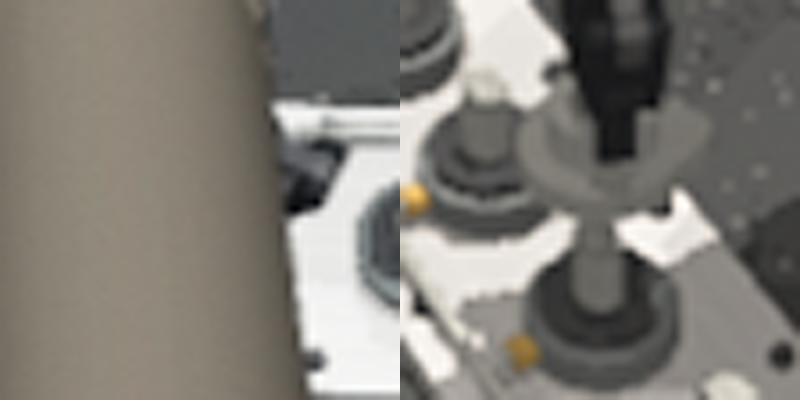

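Scene crop: the cam, at (615,150), hangs over spindle c at (600,290). I descend gently.

Call:
drive_tool([
  {"offset":[0,-0.003,0.08],"rotation":[0,0,0],"claw":0},
  {"offset":[0,-0.003,0.16],"rotation":[0,0,0],"claw":0},
  {"offset":[0,-0.003,0.2],"rotation":[0,0,0],"claw":0},
  {"offset":[0,-0.003,0.22],"rotation":[0,0,0],"claw":0},
  {"offset":[0,-0.003,0.23],"rotation":[0,0,0],"claw":0},
  {"offset":[0,-0.003,0.24],"rotation":[0,0,0],"claw":0},
  {"offset":[0,-0.003,0.24],"rotation":[0,0,0],"claw":0},
])

```text
clock: 6.38
tcp_pos: [0.6462, 0.0947, 0.1371]
orientation: [-0.667, -3.07, 0.0]
contact_force: [0.7, 1.2, -3.4]
grip_width: 0.0318
gripper_force: 61.2
```

Call:
drive_tool([
  {"offset":[0,0,0.01],"rotation":[0,0,0],"claw":0},
  {"offset":[0,0,0.02],"rotation":[0,0,0],"claw":0},
  {"offset":[0,0,0.02],"rotation":[0,0,0],"claw":0},
])

```text
clock: 6.63
tcp_pos: [0.6461, 0.0947, 0.1342]
orientation: [-0.667, -3.07, -0.0]
contact_force: [0.7, 1.2, -2.9]
grip_width: 0.0319
gripper_force: 61.2
```

```bash
python3 -c "
from h import *
state()"
```

```text
t 6.6 tcp [0.6461 0.0947 0.1342] psi 155.5 tilt 0.0 j [-0.4   0.55  0.22  1.71 -0.14  0.9   1.02] F [ 0.7  1.2 -2.9] M [ 0.07 -0.06 -0.06] w 0.0319 g 61.190507477548266
```

Call:
drive_tool([
  {"offset":[0,0,0.01],"rotation":[0,0,0],"claw":0},
  {"offset":[0,0,0.02],"rotation":[0,0,0],"claw":0},
  {"offset":[0,0,0.03],"rotation":[0,0,0],"claw":0},
  {"offset":[0,0,0.04],"rotation":[0,0,0],"claw":0},
  {"offset":[0,0,0.04],"rotation":[0,0,0],"claw":0},
])

```text
clock: 7.05
tcp_pos: [0.646, 0.0948, 0.1279]
orientation: [-0.667, -3.07, 0.0]
contact_force: [0.1, 1.0, -3.1]
grip_width: 0.032
gripper_force: 61.2
```

Call:
drive_tool([
  {"offset":[0,0,0.02],"rotation":[0,0,0],"claw":0},
  {"offset":[0,0,0.04],"rotation":[0,0,0],"claw":0},
  {"offset":[0,0,0.06],"rotation":[0,0,0],"claw":0},
  {"offset":[0,0,0.06],"rotation":[0,0,0],"claw":0},
])

```text
clock: 7.38
tcp_pos: [0.6459, 0.0948, 0.1184]
orientation: [-0.667, -3.069, 0.0]
contact_force: [1.9, 0.2, -3.4]
grip_width: 0.032
gripper_force: 61.2
```

```bash
python3 -c "
from h import *
state()"
```

```text
t 7.4 tcp [0.6459 0.0948 0.1184] psi 155.5 tilt 0.03 j [-0.4   0.56  0.22  1.72 -0.15  0.88  1.03] F [ 1.9  0.2 -3.4] M [ 0.12 -0.2   0.  ] w 0.032 g 61.157440637543345
```

Call:
drive_tool([
  {"offset":[0,0,0.02],"rotation":[0,0,0],"claw":0},
  {"offset":[0,0,0.04],"rotation":[0,0,0],"claw":0},
  {"offset":[0,0,0.05],"rotation":[0,0,0],"claw":0},
  {"offset":[0,0,0.05],"rotation":[0,0,0],"claw":0},
])

```text
clock: 7.72
tcp_pos: [0.646, 0.0948, 0.1112]
orientation: [-0.667, -3.07, 0.0]
contact_force: [0.7, 0.6, -3.1]
grip_width: 0.0324
gripper_force: 61.1
```

Call:
drive_tool([
  {"offset":[0,0,0.01],"rotation":[0,0,0],"claw":0},
  {"offset":[0,0,0.01],"rotation":[0,0,0],"claw":0},
])

```text
clock: 7.88
tcp_pos: [0.646, 0.0947, 0.11]
orientation: [-0.667, -3.07, 0.0]
contact_force: [0.3, 0.7, -2.6]
grip_width: 0.0322
gripper_force: 61.2
```

Call:
drive_tool([
  {"offset":[0,0,0.01],"rotation":[0,0,0],"claw":0},
  {"offset":[0,0,0.01],"rotation":[0,0,0],"claw":0},
])

```text
clock: 8.05
tcp_pos: [0.6463, 0.0948, 0.1092]
orientation: [0.667, 3.07, 0.0]
contact_force: [-0.6, -0.2, 0.5]
grip_width: 0.0321
gripper_force: 61.5
```

```bash
python3 -c "
from h import *
state()"
```

```text
t 8.1 tcp [0.6463 0.0948 0.1092] psi 155.5 tilt 0.02 j [-0.39  0.58  0.21  1.72 -0.15  0.86  1.03] F [-0.6 -0.2  0.5] M [0.13 0.19 0.05] w 0.0321 g 61.50452552458049
```

Call:
drive_tool([
  {"offset":[0,0,0.007],"rotation":[0,0,0],"claw":0},
  {"offset":[0,0,0.007],"rotation":[0,0,0],"claw":0.4},
  {"offset":[0,0,0.0],"rotation":[0,0,0],"claw":0.8},
  {"offset":[0,0,0.0],"rotation":[0,0,0],"claw":0.8},
  {"offset":[0,0,0.0],"rotation":[0,0,0],"claw":0.8},
  {"offset":[0,0,0.0],"rotation":[0,0,0],"claw":0.8},
  {"offset":[0,0,-0.1],"rotation":[0,0,0],"claw":0.8},
  {"offset":[0,0,-0.3],"rotation":[0,0,0],"claw":0.8},
  {"offset":[0,0,-0.5],"rotation":[0,0,0],"claw":0.9},
  {"offset":[0,0,-0.6],"rotation":[0,0,0],"claw":1},
  {"offset":[0,0,-0.6],"rotation":[0,0,0],"claw":1},
  {"offset":[0,0,-0.6],"rotation":[0,0,0],"claw":1},
])

```text
clock: 9.05
tcp_pos: [0.6467, 0.0948, 0.1996]
orientation: [0.667, 3.068, 0.001]
contact_force: [0.1, 0.1, -0.3]
grip_width: 0.085
gripper_force: 0.0
```

```bash
cat >> h.py <<'E'
def cams(f,z=.050):
    W=cloud(f); fr=f['frame']; m=((fr.min(2)>110)&(np.ptp(fr.astype(int),axis=2)<45)&(W[...,0]>.35)&(W[...,0]<.56)&(abs(W[...,1])<.4)&(W[...,2]<z+.045)).astype(np.uint8)
    k,l,st,c=cv2.connectedComponentsWithStats(m)
    for j in range(1,k):
        if st[j,4]>120: print(st[j,4],c[j].round(1),np.nanmedian(W[l==j],0).round(4))
E
python3 - <<'E'
from h import *
plan((.55,.03,.2,115),(.4351,-.0293,.2,75),(.4351,-.0293,.1,62))
t=grab_frame('top'); s=grab_frame('scene'); np.savez('f_t2',**t)
cams(t); print(); cams(s)
for p in [(.4351,-.0293),(.4338,-.2867)]:
    try: print(cam_pose(t,*p,.05))
    except Exception as e: print(e)
cv2.imwrite('pics/s2.png',cv2.resize(s['frame'][100:300,150:450,::-1],(750,500)))
E
```

```text
t 9.1 tcp [0.6467 0.0948 0.1996] psi 155.5 tilt 0.12 j [-0.41  0.48  0.24  1.66 -0.13  1.02  1.01] F [ 0.1  0.1 -0.3] M [-0.04  0.07 -0.04] w 0.085 g 0.0
off [0.407, -0.66, -0.004] rot [0.001, 0.001, 0.353] rows>= 5.7
off [-0.035, -0.861, 0.0] rot [0.0, 0.0, 0.349] rows>= 5.6
off [0.0, 0.0, 0.667] rot [0.0, 0.0, 0.113] rows>= 2.4
459 [154.8 208.7] [0.4903 0.286  0.0647]
341 [347.  223.7] [ 0.4348 -0.2861  0.0638]
328 [261.4 226.4] [ 0.4357 -0.0251  0.0631]

204 [274.5 213.6] [ 0.4402 -0.0245  0.0611]
377 [339.3 305.5] [0.5156 0.3394 0.0631]
(array([ 0.4349986 , -0.02908673]), np.float64(0.030784063693807207), np.float64(1.069828434461643), np.float64(1.0753010534376386), np.float64(0.041071973686781234))
(array([ 0.43375873, -0.28672531]), np.float64(0.030964131899180798), np.float64(-0.45775346803380934), np.float64(-0.460070227927431), np.float64(0.04122773553948437))
```

View pics/s2.png

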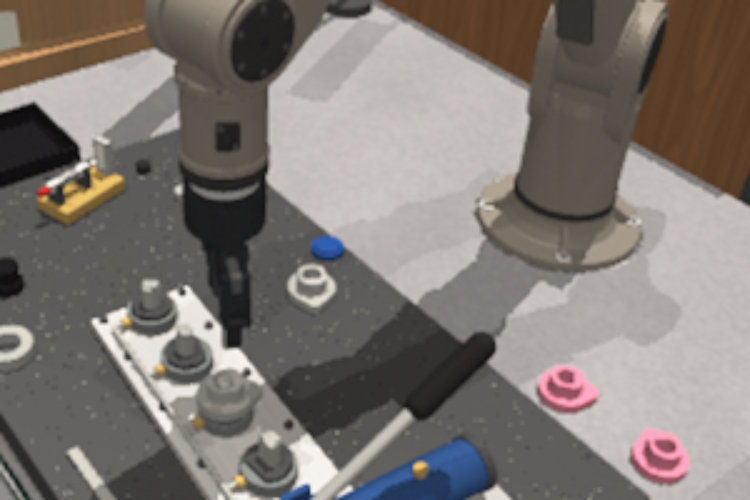

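Cam 1 sits on c at crop (222,395), and cam 2 at (310,285) is unmoved. Next is cam 2.

Call:
drive_tool([
  {"offset":[0.1,-0.165,0],"rotation":[0,0,0.06],"claw":1},
  {"offset":[0.2,-0.33,0],"rotation":[0,0,0.12],"claw":1},
  {"offset":[0.3,-0.5,0],"rotation":[0,0,0.18],"claw":1},
  {"offset":[0.407,-0.66,0],"rotation":[0,0,0.24],"claw":1},
  {"offset":[0.407,-0.66,0],"rotation":[0,0,0.3],"claw":1},
  {"offset":[0.407,-0.66,0],"rotation":[0,0,0.353],"claw":1},
  {"offset":[0.407,-0.66,0],"rotation":[0,0,0.353],"claw":1},
])

```text
clock: 9.73
tcp_pos: [0.5483, 0.0297, 0.1975]
orientation: [-1.692, -2.645, 0.003]
contact_force: [0.7, -0.1, 0.3]
grip_width: 0.0855
gripper_force: 0.0
```

Call:
drive_tool([
  {"offset":[-0.01,-0.2,0],"rotation":[0,0,0.06],"claw":1},
  {"offset":[-0.02,-0.4,0],"rotation":[0,0,0.12],"claw":1},
  {"offset":[-0.03,-0.6,0],"rotation":[0,0,0.18],"claw":1},
  {"offset":[-0.035,-0.8,0],"rotation":[0,0,0.24],"claw":1},
  {"offset":[-0.035,-0.861,0],"rotation":[0,0,0.3],"claw":1},
  {"offset":[-0.035,-0.861,0],"rotation":[0,0,0.349],"claw":1},
  {"offset":[-0.035,-0.861,0],"rotation":[0,0,0.349],"claw":1},
  {"offset":[-0.035,-0.861,0],"rotation":[0,0,0.349],"claw":1},
  {"offset":[-0.035,-0.861,0],"rotation":[0,0,0.349],"claw":1},
])

```text
clock: 10.48
tcp_pos: [0.4351, -0.0291, 0.1985]
orientation: [2.487, 1.92, -0.001]
contact_force: [0.3, -1.0, 0.4]
grip_width: 0.0852
gripper_force: 0.0
```

```bash
python3 -c "
from h import *
plan((.435,-.0292,.071,61.5))"
```

```text
t 10.5 tcp [ 0.4351 -0.0291  0.1985] psi 75.3 tilt 0.04 j [-0.59  0.12  0.56  2.16 -0.08  0.88 -0.24] F [ 0.3 -1.   0.4] M [ 0.04 -0.   -0.02] w 0.0852 g 0.0
off [-0.0, -0.0, 0.85] rot [-0.0, 0.0, 0.121] rows>= 3.1
```

Call:
drive_tool([
  {"offset":[0,0,0.2],"rotation":[0,0,0.06],"claw":1},
  {"offset":[0,0,0.4],"rotation":[0,0,0.121],"claw":1},
  {"offset":[0,0,0.6],"rotation":[0,0,0.121],"claw":1},
  {"offset":[0,0,0.7],"rotation":[0,0,0.121],"claw":1},
  {"offset":[0,0,0.8],"rotation":[0,0,0.121],"claw":1},
  {"offset":[0,0,0.85],"rotation":[0,0,0.121],"claw":1},
  {"offset":[0,0,0.85],"rotation":[0,0,0.121],"claw":1},
  {"offset":[0,0,0.85],"rotation":[0,0,0.121],"claw":1},
])

```text
clock: 11.15
tcp_pos: [0.4349, -0.0295, 0.0712]
orientation: [-2.703, -1.6, 0.001]
contact_force: [-0.5, -0.2, 0.6]
grip_width: 0.0855
gripper_force: 0.0
```

Call:
drive_tool([
  {"offset":[0,0,0],"rotation":[0,0,0],"claw":0.6},
  {"offset":[0,0,0],"rotation":[0,0,0],"claw":0.3},
  {"offset":[0,0,0],"rotation":[0,0,0],"claw":0},
  {"offset":[0,0,0],"rotation":[0,0,0],"claw":0},
  {"offset":[0,0,0],"rotation":[0,0,0],"claw":0},
  {"offset":[0,0,0],"rotation":[0,0,0],"claw":0},
  {"offset":[0,0,0],"rotation":[0,0,0],"claw":0},
  {"offset":[0,0,0],"rotation":[0,0,0],"claw":0},
  {"offset":[0,0,0],"rotation":[0,0,0],"claw":0},
  {"offset":[0,0,0],"rotation":[0,0,0],"claw":0},
], force=60)

```text
clock: 11.98
tcp_pos: [0.4353, -0.0293, 0.072]
orientation: [-2.704, -1.599, -0.002]
contact_force: [-1.5, -0.3, 10.2]
grip_width: 0.0324
gripper_force: 44.0
```

Call:
drive_tool([
  {"offset":[0,0,-0.1],"rotation":[0,0,0],"claw":0},
  {"offset":[0,0,-0.3],"rotation":[0,0,0],"claw":0},
  {"offset":[0,0,-0.5],"rotation":[0,0,0],"claw":0},
  {"offset":[0,0,-0.7],"rotation":[0,0,0],"claw":0},
  {"offset":[0,0,-0.7],"rotation":[0,0,0],"claw":0},
  {"offset":[0,0,-0.7],"rotation":[0,0,0],"claw":0},
  {"offset":[0,0,-0.7],"rotation":[0,0,0],"claw":0},
  {"offset":[0,0,-0.7],"rotation":[0,0,0],"claw":0},
])

```text
clock: 12.65
tcp_pos: [0.4334, -0.0294, 0.1749]
orientation: [-2.703, -1.598, 0.004]
contact_force: [-0.5, -0.2, -3.3]
grip_width: 0.0315
gripper_force: 62.6
```

```bash
python3 -c "
from h import *
plan((.53,-.01,.176,114),(.638,.0052,.176,166),(.638,.0052,.139,166))"
```

```text
t 12.7 tcp [ 0.4334 -0.0294  0.1749] psi 61.2 tilt 0.17 j [-0.62  0.16  0.61  2.19 -0.13  0.82 -0.43] F [-0.5 -0.2 -3.3] M [ 0.01  0.02 -0.02] w 0.0315 g 62.58725354782655
off [0.424, 0.502, -0.009] rot [-0.001, 0.0, -0.461] rows>= 7.4
off [-0.2, 0.699, 0.0] rot [0.0, 0.0, -0.454] rows>= 7.3
off [0.0, 0.0, 0.247] rot [0.0, 0.0, 0.0] rows>= 0.9
```

Call:
drive_tool([
  {"offset":[0.06,0.07,0],"rotation":[0,0,-0.06],"claw":0},
  {"offset":[0.12,0.14,0],"rotation":[0,0,-0.12],"claw":0},
  {"offset":[0.18,0.21,0],"rotation":[0,0,-0.18],"claw":0},
  {"offset":[0.24,0.28,0],"rotation":[0,0,-0.24],"claw":0},
  {"offset":[0.3,0.36,0],"rotation":[0,0,-0.3],"claw":0},
  {"offset":[0.36,0.43,0],"rotation":[0,0,-0.36],"claw":0},
  {"offset":[0.424,0.502,0],"rotation":[0,0,-0.42],"claw":0},
  {"offset":[0.424,0.502,0],"rotation":[0,0,-0.461],"claw":0},
  {"offset":[0.424,0.502,0],"rotation":[0,0,-0.461],"claw":0},
])

```text
clock: 13.4
tcp_pos: [0.5309, -0.0101, 0.1743]
orientation: [-1.706, -2.635, 0.004]
contact_force: [-0.9, -0.5, -2.4]
grip_width: 0.0317
gripper_force: 62.6
```

Call:
drive_tool([
  {"offset":[-0.03,0.1,0],"rotation":[0,0,-0.06],"claw":0},
  {"offset":[-0.06,0.2,0],"rotation":[0,0,-0.12],"claw":0},
  {"offset":[-0.09,0.3,0],"rotation":[0,0,-0.18],"claw":0},
  {"offset":[-0.12,0.4,0],"rotation":[0,0,-0.24],"claw":0},
  {"offset":[-0.15,0.5,0],"rotation":[0,0,-0.3],"claw":0},
  {"offset":[-0.18,0.6,0],"rotation":[0,0,-0.36],"claw":0},
  {"offset":[-0.2,0.699,0],"rotation":[0,0,-0.42],"claw":0},
  {"offset":[-0.2,0.699,0],"rotation":[0,0,-0.454],"claw":0},
  {"offset":[-0.2,0.699,0],"rotation":[0,0,-0.454],"claw":0},
  {"offset":[-0.2,0.699,0],"rotation":[0,0,-0.454],"claw":0},
  {"offset":[-0.2,0.699,0],"rotation":[0,0,-0.454],"claw":0},
])

```text
clock: 14.32
tcp_pos: [0.6382, 0.0048, 0.1752]
orientation: [-0.388, -3.115, 0.001]
contact_force: [-0.3, 0.5, -3.9]
grip_width: 0.0316
gripper_force: 62.6
```

```bash
python3 -c "
from h import *
plan((.6385,.0052,.139,166))"
```

```text
t 14.3 tcp [0.6382 0.0048 0.1752] psi 165.8 tilt 0.13 j [-0.25  0.48  0.2   1.71 -0.11  0.97  1.31] F [-0.3  0.5 -3.9] M [-0.03 -0.03 -0.  ] w 0.0316 g 62.57119266490918
off [-0.002, 0.003, 0.242] rot [-0.0, -0.001, -0.002] rows>= 0.9
```

Call:
drive_tool([
  {"offset":[-0.002,0.003,0.08],"rotation":[0,0,0],"claw":0},
  {"offset":[-0.002,0.003,0.16],"rotation":[0,0,0],"claw":0},
  {"offset":[-0.002,0.003,0.2],"rotation":[0,0,0],"claw":0},
  {"offset":[-0.002,0.003,0.22],"rotation":[0,0,0],"claw":0},
  {"offset":[-0.002,0.003,0.235],"rotation":[0,0,0],"claw":0},
  {"offset":[-0.002,0.003,0.245],"rotation":[0,0,0],"claw":0},
  {"offset":[-0.002,0.003,0.245],"rotation":[0,0,0],"claw":0},
])

```text
clock: 14.9
tcp_pos: [0.6396, 0.0056, 0.1392]
orientation: [-0.382, -3.118, 0.0]
contact_force: [-0.2, -0.4, -2.3]
grip_width: 0.0314
gripper_force: 62.6
```

Call:
drive_tool([
  {"offset":[0,0,0.01],"rotation":[0,0,0],"claw":0},
  {"offset":[0,0,0.015],"rotation":[0,0,0],"claw":0},
  {"offset":[0,0,0.015],"rotation":[0,0,0],"claw":0},
])

```text
clock: 15.15
tcp_pos: [0.6397, 0.0056, 0.1372]
orientation: [-0.382, -3.118, -0.0]
contact_force: [-0.4, -0.6, -2.0]
grip_width: 0.0316
gripper_force: 62.6
```

```bash
python3 -c "
from h import *
state()"
```

```text
t 15.2 tcp [0.6397 0.0056 0.1372] psi 166.0 tilt 0.0 j [-0.24  0.52  0.19  1.74 -0.12  0.89  1.32] F [-0.4 -0.6 -2. ] M [ 0.03 -0.06  0.03] w 0.0316 g 62.56787630729377
```

Call:
drive_tool([
  {"offset":[0.004,0,0.01],"rotation":[0,0,0],"claw":0},
  {"offset":[0.004,0,0.02],"rotation":[0,0,0],"claw":0},
  {"offset":[0.004,0,0.03],"rotation":[0,0,0],"claw":0},
  {"offset":[0.004,0,0.03],"rotation":[0,0,0],"claw":0},
])

```text
clock: 15.48
tcp_pos: [0.6393, 0.0058, 0.1325]
orientation: [0.382, 3.118, 0.0]
contact_force: [1.3, -0.4, -3.1]
grip_width: 0.0317
gripper_force: 62.6
```

Call:
drive_tool([
  {"offset":[0,0,0.01],"rotation":[0,0,0],"claw":0},
  {"offset":[0,0,0.02],"rotation":[0,0,0],"claw":0},
  {"offset":[0,0,0.02],"rotation":[0,0,0],"claw":0},
])

```text
clock: 15.73
tcp_pos: [0.6393, 0.0058, 0.1295]
orientation: [0.382, 3.118, 0.0]
contact_force: [1.4, -0.4, -3.6]
grip_width: 0.0317
gripper_force: 62.6
```

```bash
python3 -c "
from h import *
state()"
```

```text
t 15.7 tcp [0.6393 0.0058 0.1295] psi 166.0 tilt 0.01 j [-0.24  0.53  0.19  1.74 -0.12  0.88  1.32] F [ 1.4 -0.4 -3.6] M [ 0.   -0.26  0.02] w 0.0317 g 62.59435246232897
```

Call:
drive_tool([
  {"offset":[0,0,0.02],"rotation":[0,0,0],"claw":0},
  {"offset":[0,0,0.04],"rotation":[0,0,0],"claw":0},
  {"offset":[0,0,0.06],"rotation":[0,0,0],"claw":0},
  {"offset":[0,0,0.08],"rotation":[0,0,0],"claw":0},
  {"offset":[0,0,0.1],"rotation":[0,0,0],"claw":0},
  {"offset":[0,0,0.105],"rotation":[0,0,0],"claw":0},
  {"offset":[0,0,0.105],"rotation":[0,0,0],"claw":0},
])

```text
clock: 16.32
tcp_pos: [0.6393, 0.0058, 0.1137]
orientation: [0.382, 3.118, 0.0]
contact_force: [2.2, 0.5, -4.1]
grip_width: 0.0316
gripper_force: 62.4
```

Call:
drive_tool([
  {"offset":[0,0,0.01],"rotation":[0,0,0],"claw":0},
  {"offset":[0,0,0.01],"rotation":[0,0,0],"claw":0},
])

```text
clock: 16.48
tcp_pos: [0.6393, 0.0058, 0.1125]
orientation: [0.382, 3.118, 0.0]
contact_force: [2.9, 0.6, -4.7]
grip_width: 0.0312
gripper_force: 62.5
```

Call:
drive_tool([
  {"offset":[0,0,0.01],"rotation":[0,0,0],"claw":0},
  {"offset":[0,0,0.01],"rotation":[0,0,0],"claw":0},
])

```text
clock: 16.65
tcp_pos: [0.6395, 0.0057, 0.1123]
orientation: [0.382, 3.118, 0.001]
contact_force: [-2.4, 0.6, 5.2]
grip_width: 0.0317
gripper_force: 63.5
```

```bash
python3 -c "
from h import *
state()"
```

```text
t 16.6 tcp [0.6395 0.0057 0.1123] psi 166.0 tilt 0.05 j [-0.24  0.55  0.18  1.76 -0.13  0.85  1.33] F [-2.4  0.6  5.2] M [ 0.05  0.36 -0.03] w 0.0317 g 63.486871093773516
```

Call:
drive_tool([
  {"offset":[0,0,0.007],"rotation":[0,0,0],"claw":0},
  {"offset":[0,0,0.007],"rotation":[0,0,0],"claw":0.3},
  {"offset":[0,0,0.0],"rotation":[0,0,0],"claw":0.6},
  {"offset":[0,0,0.0],"rotation":[0,0,0],"claw":0.6},
  {"offset":[0,0,0.0],"rotation":[0,0,0],"claw":0.6},
  {"offset":[0,0,0.0],"rotation":[0,0,0],"claw":0.6},
  {"offset":[0,0,-0.1],"rotation":[0,0,0],"claw":0.6},
  {"offset":[0,0,-0.3],"rotation":[0,0,0],"claw":0.6},
  {"offset":[0,0,-0.5],"rotation":[0,0,0],"claw":0.8},
  {"offset":[0,0,-0.58],"rotation":[0,0,0],"claw":1},
  {"offset":[0,0,-0.58],"rotation":[0,0,0],"claw":1},
  {"offset":[0,0,-0.58],"rotation":[0,0,0],"claw":1},
])

```text
clock: 17.65
tcp_pos: [0.6393, 0.0058, 0.1982]
orientation: [0.382, 3.117, 0.0]
contact_force: [-0.6, -0.2, 0.1]
grip_width: 0.0853
gripper_force: 0.0
```

Run:
```python
from h import *
plan((.55,-.14,.2,160),(.4338,-.2867,.2,153.5),(.4338,-.2867,.071,153.5))
t=grab_frame('top'); s=grab_frame('scene')
cams(t); cams(s)
print(cam_pose(t,.4338,-.2867,.05))
def c(f,X,h=40): 
    u,v=map(int,proj(f,np.array(X))); return cv2.resize(f['frame'][v-h:v+h,u-h:u+h,::-1],(400,400),interpolation=cv2.INTER_CUBIC)
cv2.imwrite('pics/h2.png',np.hstack([c(t,[.59,-.345,.09],22),c(s,[.64,.02,.1])]))
```

```text
t 17.6 tcp [0.6393 0.0058 0.1982] psi 166.0 tilt 0.05 j [-0.26  0.45  0.2   1.69 -0.1   1.01  1.31] F [-0.6 -0.2  0.1] M [-0.   -0.01  0.03] w 0.0853 g 0.0
off [0.343, -1.087, -0.013] rot [0.0, 0.0, 0.053] rows>= 4.1
off [0.393, -1.184, 0.0] rot [0.0, 0.0, 0.057] rows>= 4.5
off [0.0, 0.0, 0.86] rot [0.0, 0.0, 0.0] rows>= 3.1
462 [154.8 208.7] [0.4898 0.2863 0.0647]
339 [347.  223.6] [ 0.4349 -0.2868  0.0635]
371 [339.3 305.5] [0.5161 0.3399 0.0631]
(array([ 0.43377511, -0.28672913]), np.float64(0.031014242453660603), np.float64(-0.4579924528790748), np.float64(-0.46915024874799066), np.float64(0.04122658493340134))
```

View pics/h2.png

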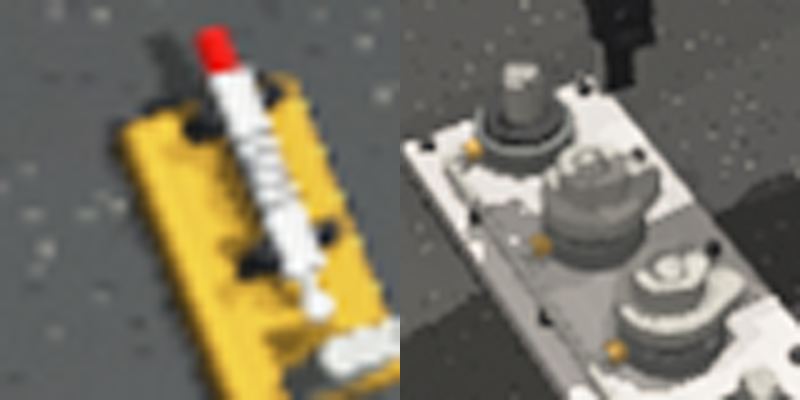

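Cams are home on b (600,200) and c (680,300); spindle a (520,100) is free. On the left, the stylus lies with red out (215,50) and ball towards the column (315,300). Next is cam 3.

Run:
```python
from h import *
plan((.57,-.09,.2,164),(.50,-.19,.2,160),(.4338,-.2867,.2,153.5),(.4338,-.2867,.071,153.5))
```

```text
t 17.8 tcp [0.6382 0.0058 0.1964] psi 166.0 tilt 0.14 j [-0.26  0.45  0.2   1.69 -0.1   1.01  1.31] F [ 0.5 -0.8 -0.4] M [-0.04 -0.07  0.02] w 0.0853 g 0.0
off [0.287, -0.73, -0.023] rot [-0.0, -0.001, 0.018] rows>= 2.8
off [0.265, -0.769, 0.0] rot [0.0, 0.0, 0.035] rows>= 2.9
off [0.194, -0.757, 0.0] rot [0.0, 0.0, 0.057] rows>= 2.8
off [0.0, 0.0, 0.86] rot [0.0, 0.0, 0.0] rows>= 3.1
```

Call:
drive_tool([
  {"offset":[0.07,-0.18,0],"rotation":[0,0,0.018],"claw":1},
  {"offset":[0.14,-0.36,0],"rotation":[0,0,0.018],"claw":1},
  {"offset":[0.21,-0.54,0],"rotation":[0,0,0.018],"claw":1},
  {"offset":[0.287,-0.73,0],"rotation":[0,0,0.018],"claw":1},
  {"offset":[0.287,-0.73,0],"rotation":[0,0,0.018],"claw":1},
])

```text
clock: 18.17
tcp_pos: [0.5661, -0.0968, 0.1964]
orientation: [-0.45, -3.104, 0.006]
contact_force: [0.3, -1.4, -0.8]
grip_width: 0.0851
gripper_force: 0.0
```

Call:
drive_tool([
  {"offset":[0.07,-0.19,0],"rotation":[0,0,0.035],"claw":1},
  {"offset":[0.13,-0.38,0],"rotation":[0,0,0.035],"claw":1},
  {"offset":[0.2,-0.57,0],"rotation":[0,0,0.035],"claw":1},
  {"offset":[0.265,-0.769,0],"rotation":[0,0,0.035],"claw":1},
  {"offset":[0.265,-0.769,0],"rotation":[0,0,0.035],"claw":1},
])

```text
clock: 18.58
tcp_pos: [0.4958, -0.1959, 0.1967]
orientation: [-0.56, -3.087, 0.004]
contact_force: [-0.5, -1.2, -0.1]
grip_width: 0.0852
gripper_force: 0.0
```

Call:
drive_tool([
  {"offset":[0.05,-0.19,0],"rotation":[0,0,0.057],"claw":1},
  {"offset":[0.1,-0.38,0],"rotation":[0,0,0.057],"claw":1},
  {"offset":[0.15,-0.57,0],"rotation":[0,0,0.057],"claw":1},
  {"offset":[0.194,-0.757,0],"rotation":[0,0,0.057],"claw":1},
  {"offset":[0.194,-0.757,0],"rotation":[0,0,0.057],"claw":1},
  {"offset":[0.194,-0.757,0],"rotation":[0,0,0.057],"claw":1},
  {"offset":[0.194,-0.757,0],"rotation":[0,0,0.057],"claw":1},
  {"offset":[0.194,-0.757,0],"rotation":[0,0,0.057],"claw":1},
])

```text
clock: 19.25
tcp_pos: [0.4352, -0.2854, 0.1973]
orientation: [-0.719, -3.057, -0.001]
contact_force: [0.5, 0.2, 0.0]
grip_width: 0.0851
gripper_force: 0.0
```

Run:
```python
from h import *
plan((.4338,-.2867,.071,153.5))
cams(grab_frame('scene'))
```

```text
t 19.2 tcp [ 0.4352 -0.2854  0.1973] psi 153.5 tilt 0.07 j [ 0.15  0.27  0.37  1.98 -0.12  0.92  1.69] F [0.5 0.2 0. ] M [ 0.03 -0.05  0.01] w 0.0851 g 0.0
off [0.004, -0.012, 0.842] rot [0.0, -0.001, 0.0] rows>= 3.0
134 [230.3 174.1] [ 0.4382 -0.2822  0.061 ]
341 [339.4 305.5] [0.5162 0.3396 0.0633]
```

Call:
drive_tool([
  {"offset":[0.004,-0.01,0.2],"rotation":[0,0,0],"claw":1},
  {"offset":[0.004,-0.01,0.4],"rotation":[0,0,0],"claw":1},
  {"offset":[0.004,-0.01,0.6],"rotation":[0,0,0],"claw":1},
  {"offset":[0.004,-0.01,0.7],"rotation":[0,0,0],"claw":1},
  {"offset":[0.004,-0.01,0.8],"rotation":[0,0,0],"claw":1},
  {"offset":[0.004,-0.01,0.842],"rotation":[0,0,0],"claw":1},
  {"offset":[0.004,-0.01,0.842],"rotation":[0,0,0],"claw":1},
  {"offset":[0.004,-0.01,0.842],"rotation":[0,0,0],"claw":1},
])

```text
clock: 19.97
tcp_pos: [0.4339, -0.2874, 0.0719]
orientation: [-0.721, -3.058, -0.0]
contact_force: [0.8, -0.5, -0.4]
grip_width: 0.0855
gripper_force: 0.0
```

Call:
drive_tool([
  {"offset":[0,0,0],"rotation":[0,0,0],"claw":0.6},
  {"offset":[0,0,0],"rotation":[0,0,0],"claw":0.3},
  {"offset":[0,0,0],"rotation":[0,0,0],"claw":0},
  {"offset":[0,0,0],"rotation":[0,0,0],"claw":0},
  {"offset":[0,0,0],"rotation":[0,0,0],"claw":0},
  {"offset":[0,0,0],"rotation":[0,0,0],"claw":0},
  {"offset":[0,0,0],"rotation":[0,0,0],"claw":0},
  {"offset":[0,0,0],"rotation":[0,0,0],"claw":0},
  {"offset":[0,0,0],"rotation":[0,0,0],"claw":0},
  {"offset":[0,0,0],"rotation":[0,0,0],"claw":0},
], force=60)

```text
clock: 20.8
tcp_pos: [0.434, -0.2878, 0.0727]
orientation: [0.722, 3.056, 0.001]
contact_force: [-1.0, 1.6, 8.6]
grip_width: 0.0318
gripper_force: 59.0
```

Call:
drive_tool([
  {"offset":[0,0,-0.1],"rotation":[0,0,0],"claw":0},
  {"offset":[0,0,-0.3],"rotation":[0,0,0],"claw":0},
  {"offset":[0,0,-0.5],"rotation":[0,0,0],"claw":0},
  {"offset":[0,0,-0.7],"rotation":[0,0,0],"claw":0},
  {"offset":[0,0,-0.7],"rotation":[0,0,0],"claw":0},
  {"offset":[0,0,-0.7],"rotation":[0,0,0],"claw":0},
  {"offset":[0,0,-0.7],"rotation":[0,0,0],"claw":0},
  {"offset":[0,0,-0.7],"rotation":[0,0,0],"claw":0},
  {"offset":[0,0,-0.7],"rotation":[0,0,0],"claw":0},
])

```text
clock: 21.55
tcp_pos: [0.4324, -0.2872, 0.1752]
orientation: [-0.721, -3.055, -0.001]
contact_force: [-0.5, 0.2, -2.5]
grip_width: 0.0317
gripper_force: 60.5
```

```bash
python3 -c "
from h import *
plan((.50,-.22,.176,120),(.57,-.14,.176,85),(.632,-.0842,.176,55))"
```

```text
t 21.6 tcp [ 0.4324 -0.2872  0.1752] psi 153.4 tilt 0.17 j [ 0.16  0.3   0.37  2.   -0.14  0.87  1.71] F [-0.5  0.2 -2.5] M [ 0.03 -0.02 -0.05] w 0.0317 g 60.47182800117298
off [-0.202, 0.602, -0.006] rot [-0.001, -0.001, 0.292] rows>= 4.7
off [0.229, 0.671, 0.0] rot [0.0, 0.0, 0.305] rows>= 4.9
off [0.407, 0.379, 0.0] rot [0.0, 0.0, 0.262] rows>= 4.2
```

Call:
drive_tool([
  {"offset":[-0.04,0.12,0],"rotation":[0,0,0.06],"claw":0},
  {"offset":[-0.08,0.24,0],"rotation":[0,0,0.12],"claw":0},
  {"offset":[-0.12,0.36,0],"rotation":[0,0,0.18],"claw":0},
  {"offset":[-0.16,0.48,0],"rotation":[0,0,0.24],"claw":0},
  {"offset":[-0.202,0.602,0],"rotation":[0,0,0.292],"claw":0},
  {"offset":[-0.202,0.602,0],"rotation":[0,0,0.292],"claw":0},
])

```text
clock: 22.05
tcp_pos: [0.5036, -0.2165, 0.1754]
orientation: [-1.57, -2.72, -0.002]
contact_force: [1.0, 1.3, -2.9]
grip_width: 0.0317
gripper_force: 60.5
```

Call:
drive_tool([
  {"offset":[0.05,0.13,0],"rotation":[0,0,0.06],"claw":0},
  {"offset":[0.1,0.26,0],"rotation":[0,0,0.12],"claw":0},
  {"offset":[0.14,0.4,0],"rotation":[0,0,0.18],"claw":0},
  {"offset":[0.19,0.54,0],"rotation":[0,0,0.24],"claw":0},
  {"offset":[0.229,0.671,0],"rotation":[0,0,0.305],"claw":0},
  {"offset":[0.229,0.671,0],"rotation":[0,0,0.305],"claw":0},
])

```text
clock: 22.55
tcp_pos: [0.5735, -0.1358, 0.1753]
orientation: [-2.314, -2.123, -0.001]
contact_force: [0.2, 0.3, -1.2]
grip_width: 0.0315
gripper_force: 60.5
```

Call:
drive_tool([
  {"offset":[0.1,0.09,0],"rotation":[0,0,0.06],"claw":0},
  {"offset":[0.2,0.18,0],"rotation":[0,0,0.12],"claw":0},
  {"offset":[0.3,0.28,0],"rotation":[0,0,0.18],"claw":0},
  {"offset":[0.407,0.379,0],"rotation":[0,0,0.24],"claw":0},
  {"offset":[0.407,0.379,0],"rotation":[0,0,0.262],"claw":0},
  {"offset":[0.407,0.379,0],"rotation":[0,0,0.262],"claw":0},
  {"offset":[0.407,0.379,0],"rotation":[0,0,0.262],"claw":0},
  {"offset":[0.407,0.379,0],"rotation":[0,0,0.262],"claw":0},
  {"offset":[0.407,0.379,0],"rotation":[0,0,0.262],"claw":0},
  {"offset":[0.407,0.379,0],"rotation":[0,0,0.262],"claw":0},
])

```text
clock: 23.38
tcp_pos: [0.6324, -0.0856, 0.1768]
orientation: [-2.787, -1.45, -0.0]
contact_force: [0.2, -0.1, -1.7]
grip_width: 0.0318
gripper_force: 60.5
```

```bash
python3 -c "
from h import *
plan((.632,-.0842,.139,55))"
```

```text
t 23.4 tcp [ 0.6324 -0.0856  0.1768] psi 55.0 tilt 0.01 j [-0.44  0.55  0.68  1.73 -0.4   1.   -0.23] F [ 0.2 -0.1 -1.7] M [0.   0.03 0.01] w 0.0318 g 60.46795802452834
off [0.006, -0.007, 0.252] rot [-0.0, -0.0, -0.0] rows>= 0.9
```

Call:
drive_tool([
  {"offset":[0.005,-0.004,0.08],"rotation":[0,0,0],"claw":0},
  {"offset":[0.005,-0.004,0.16],"rotation":[0,0,0],"claw":0},
  {"offset":[0.005,-0.004,0.2],"rotation":[0,0,0],"claw":0},
  {"offset":[0.005,-0.004,0.22],"rotation":[0,0,0],"claw":0},
  {"offset":[0.005,-0.004,0.235],"rotation":[0,0,0],"claw":0},
  {"offset":[0.005,-0.004,0.245],"rotation":[0,0,0],"claw":0},
  {"offset":[0.005,-0.004,0.245],"rotation":[0,0,0],"claw":0},
])

```text
clock: 23.97
tcp_pos: [0.6329, -0.0838, 0.1397]
orientation: [2.787, 1.45, -0.0]
contact_force: [0.0, 0.5, -2.1]
grip_width: 0.0316
gripper_force: 60.5
```

Call:
drive_tool([
  {"offset":[0,0,0.01],"rotation":[0,0,0],"claw":0},
  {"offset":[0,0,0.02],"rotation":[0,0,0],"claw":0},
  {"offset":[0,0,0.02],"rotation":[0,0,0],"claw":0},
])

```text
clock: 24.22
tcp_pos: [0.6329, -0.0836, 0.1369]
orientation: [-2.787, -1.451, -0.0]
contact_force: [0.6, 0.1, -2.3]
grip_width: 0.032
gripper_force: 60.5
```

```bash
python3 -c "
from h import *
state()"
```

```text
t 24.2 tcp [ 0.6329 -0.0836  0.1369] psi 55.0 tilt 0.01 j [-0.42  0.59  0.65  1.76 -0.44  0.93 -0.2 ] F [ 0.6  0.1 -2.3] M [0.04 0.02 0.04] w 0.032 g 60.47257238882594
```

Call:
drive_tool([
  {"offset":[-0.002,0,0.01],"rotation":[0,0,0],"claw":0},
  {"offset":[-0.002,0,0.02],"rotation":[0,0,0],"claw":0},
  {"offset":[-0.002,0,0.02],"rotation":[0,0,0],"claw":0},
])

```text
clock: 24.47
tcp_pos: [0.6325, -0.0839, 0.1336]
orientation: [-2.786, -1.45, 0.001]
contact_force: [0.5, -0.4, -3.2]
grip_width: 0.0317
gripper_force: 60.5
```

Call:
drive_tool([
  {"offset":[0,0,0.01],"rotation":[0,0,0],"claw":0},
  {"offset":[0,0,0.02],"rotation":[0,0,0],"claw":0},
  {"offset":[0,0,0.02],"rotation":[0,0,0],"claw":0},
])

```text
clock: 24.72
tcp_pos: [0.6325, -0.0839, 0.1306]
orientation: [-2.786, -1.45, 0.001]
contact_force: [0.1, 0.2, -2.0]
grip_width: 0.0318
gripper_force: 60.5
```

```bash
python3 -c "
from h import *
state()"
```

```text
t 24.7 tcp [ 0.6325 -0.0839  0.1306] psi 55.0 tilt 0.03 j [-0.42  0.6   0.64  1.77 -0.44  0.92 -0.2 ] F [ 0.1  0.2 -2. ] M [ 0.04  0.06 -0.05] w 0.0318 g 60.4724799359974
```

Entering freely; I carry on down.

Call:
drive_tool([
  {"offset":[0,0,0.02],"rotation":[0,0,0],"claw":0},
  {"offset":[0,0,0.04],"rotation":[0,0,0],"claw":0},
  {"offset":[0,0,0.06],"rotation":[0,0,0],"claw":0},
  {"offset":[0,0,0.08],"rotation":[0,0,0],"claw":0},
  {"offset":[0,0,0.1],"rotation":[0,0,0],"claw":0},
  {"offset":[0,0,0.11],"rotation":[0,0,0],"claw":0},
  {"offset":[0,0,0.11],"rotation":[0,0,0],"claw":0},
])

```text
clock: 25.3
tcp_pos: [0.6324, -0.0839, 0.1139]
orientation: [-2.786, -1.45, 0.001]
contact_force: [-0.2, -0.2, -2.3]
grip_width: 0.0315
gripper_force: 60.5
```

Call:
drive_tool([
  {"offset":[0,0,0.01],"rotation":[0,0,0],"claw":0},
  {"offset":[0,0,0.01],"rotation":[0,0,0],"claw":0},
])

```text
clock: 25.47
tcp_pos: [0.6328, -0.084, 0.1129]
orientation: [2.787, 1.45, 0.0]
contact_force: [-0.3, 0.0, -1.6]
grip_width: 0.0317
gripper_force: 60.5
```

```bash
python3 -c "
from h import *
state()"
```

```text
t 25.5 tcp [ 0.6328 -0.084   0.1129] psi 55.0 tilt 0.01 j [-0.41  0.62  0.63  1.78 -0.46  0.89 -0.19] F [-0.3  0.  -1.6] M [-0.01  0.01  0.04] w 0.0317 g 60.49400093164877
```

Call:
drive_tool([
  {"offset":[0,0,0.01],"rotation":[0,0,0],"claw":0},
  {"offset":[0,0,0.016],"rotation":[0,0,0],"claw":0},
  {"offset":[0,0,0.016],"rotation":[0,0,0],"claw":0},
])

```text
clock: 25.72
tcp_pos: [0.633, -0.084, 0.1127]
orientation: [-2.786, -1.45, -0.002]
contact_force: [-5.7, 2.1, 13.5]
grip_width: 0.0316
gripper_force: 62.2
```

Call:
drive_tool([
  {"offset":[0,0,0],"rotation":[0,0,0],"claw":0.3},
  {"offset":[0,0,-0.005],"rotation":[0,0,0],"claw":0.6},
  {"offset":[0,0,-0.005],"rotation":[0,0,0],"claw":0.6},
  {"offset":[0,0,-0.005],"rotation":[0,0,0],"claw":0.6},
  {"offset":[0,0,-0.005],"rotation":[0,0,0],"claw":0.6},
  {"offset":[0,0,-0.1],"rotation":[0,0,0],"claw":0.6},
  {"offset":[0,0,-0.3],"rotation":[0,0,0],"claw":0.6},
  {"offset":[0,0,-0.5],"rotation":[0,0,0],"claw":0.8},
  {"offset":[0,0,-0.65],"rotation":[0,0,0],"claw":1},
  {"offset":[0,0,-0.65],"rotation":[0,0,0],"claw":1},
  {"offset":[0,0,-0.65],"rotation":[0,0,0],"claw":1},
  {"offset":[0,0,-0.65],"rotation":[0,0,0],"claw":1},
])

```text
clock: 26.72
tcp_pos: [0.6323, -0.0837, 0.208]
orientation: [-2.786, -1.45, 0.0]
contact_force: [-0.0, -0.7, -0.2]
grip_width: 0.0854
gripper_force: 0.0
```

Run:
```python
from h import *
state(); z=.05
t=grab_frame('top'); s=grab_frame('scene'); np.savez('f_t3',**t); np.savez('f_s3',**s)
im,X,Y=rect(t,.59,-.345,z+.048,.08,400); 
im2,_,_=rect(s,.59,-.345,.0475+.048,.08,400)
cv2.imwrite('pics/st.png',np.hstack([im,im2])[:,:,::-1])
hsv=cv2.cvtColor(im,cv2.COLOR_RGB2HSV); 
red=((hsv[...,0]<8)|(hsv[...,0]>172))&(hsv[...,1]>130); print('red',X[red].mean(),Y[red].mean(),red.sum()*.16)
wh=((im.min(2)>150)).astype(np.uint8); k,l,st,c=cv2.connectedComponentsWithStats(wh)
for j in range(1,k):
    if st[j,4]>300:
        m=l==j; P=np.stack([X[m],Y[m]],1); e=np.linalg.svd(P-P.mean(0),full_matrices=0)[2][0]; a=(P-P.mean(0))@e
        print(st[j,4]*.16,P.mean(0).round(4),'dir',np.degrees(np.arctan2(e[1],e[0])).round(1),'len',np.ptp(a).round(4),'w',np.ptp((P-P.mean(0))@np.array([-e[1],e[0]])).round(4), 'ends',(P.mean(0)+e*a.min()).round(4),(P.mean(0)+e*a.max()).round(4))
```

```text
t 26.7 tcp [ 0.6323 -0.0837  0.208 ] psi 55.0 tilt 0.03 j [-0.46  0.52  0.7   1.71 -0.37  1.06 -0.25] F [-0.  -0.7 -0.2] M [ 0.06 -0.02  0.01] w 0.0854 g 0.0
red 0.6426725978647686 -0.3503444839857651 179.84
1057.1200000000001 [ 0.595  -0.3659] dir -163.6 len 0.0894 w 0.0149 ends [ 0.6353 -0.354 ] [ 0.5495 -0.3793]
349.76 [ 0.5391 -0.3911] dir 108.0 len 0.029 w 0.0142 ends [ 0.5435 -0.4047] [ 0.5346 -0.3772]
```

View pics/st.png

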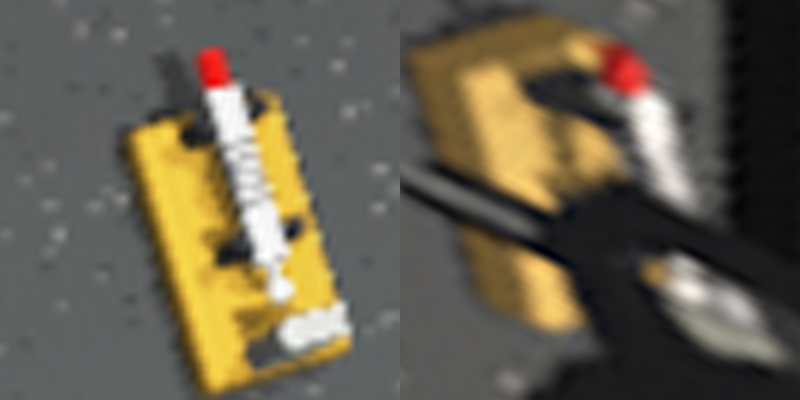

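The middle of the stylus is at about (0.600, -0.364), with the way out at 17°. In the rectified picture it shows red (213,68), ball (280,288) and column (315,328). I go there.

```bash
python3 -c "
from h import *
plan((.616,-.22,.2,36),(.600,-.3636,.2,17))"
```

```text
t 26.8 tcp [ 0.6319 -0.0836  0.207 ] psi 55.0 tilt 0.12 j [-0.46  0.52  0.7   1.71 -0.37  1.06 -0.25] F [ 0.3 -0.8 -0.1] M [-0.05 -0.01  0.06] w 0.0856 g 0.0
off [-0.806, 0.435, 0.047] rot [-0.001, 0.001, 0.166] rows>= 3.3
off [-0.649, 0.712, 0.0] rot [0.0, 0.0, 0.166] rows>= 3.5
```

Call:
drive_tool([
  {"offset":[-0.2,0.11,0.02],"rotation":[0,0,0.05],"claw":1},
  {"offset":[-0.4,0.22,0.047],"rotation":[0,0,0.1],"claw":1},
  {"offset":[-0.6,0.33,0.047],"rotation":[0,0,0.14],"claw":1},
  {"offset":[-0.806,0.435,0.047],"rotation":[0,0,0.166],"claw":1},
  {"offset":[-0.806,0.435,0.047],"rotation":[0,0,0.166],"claw":1},
])

```text
clock: 27.23
tcp_pos: [0.6129, -0.2295, 0.2007]
orientation: [2.99, 0.949, -0.006]
contact_force: [-0.6, -1.5, 0.6]
grip_width: 0.0851
gripper_force: 0.0
```

Call:
drive_tool([
  {"offset":[-0.16,0.18,0],"rotation":[0,0,0.05],"claw":1},
  {"offset":[-0.32,0.36,0],"rotation":[0,0,0.1],"claw":1},
  {"offset":[-0.48,0.54,0],"rotation":[0,0,0.14],"claw":1},
  {"offset":[-0.649,0.712,0],"rotation":[0,0,0.166],"claw":1},
  {"offset":[-0.649,0.712,0],"rotation":[0,0,0.166],"claw":1},
  {"offset":[-0.649,0.712,0],"rotation":[0,0,0.166],"claw":1},
  {"offset":[-0.649,0.712,0],"rotation":[0,0,0.166],"claw":1},
  {"offset":[-0.649,0.712,0],"rotation":[0,0,0.166],"claw":1},
  {"offset":[-0.649,0.712,0],"rotation":[0,0,0.166],"claw":1},
])

```text
clock: 27.98
tcp_pos: [0.6016, -0.362, 0.2005]
orientation: [-3.105, -0.467, 0.0]
contact_force: [-0.5, -0.5, -0.2]
grip_width: 0.0851
gripper_force: 0.0
```

Run:
```python
from h import *
plan((.600,-.3636,.12,17),(.600,-.3636,.086,17))
s=grab_frame('scene')
def c(f,X,h): 
    u,v=map(int,proj(f,np.array(X))); return cv2.resize(f['frame'][v-h:v+h,u-h:u+h,::-1],(560,560),interpolation=cv2.INTER_CUBIC)
cv2.imwrite('pics/g1.png',c(s,[.6,-.36,.13],40))
```

```text
t 28.0 tcp [ 0.6016 -0.362   0.2005] psi 17.1 tilt 0.08 j [-0.06  0.68  0.83  1.55 -0.54  1.15 -0.39] F [-0.5 -0.5 -0.2] M [-0.03 -0.02 -0.01] w 0.0851 g 0.0
off [-0.013, 0.008, 0.537] rot [-0.001, -0.0, 0.001] rows>= 1.9
off [0.0, 0.0, 0.227] rot [0.0, 0.0, 0.0] rows>= 0.8
```

View pics/g1.png

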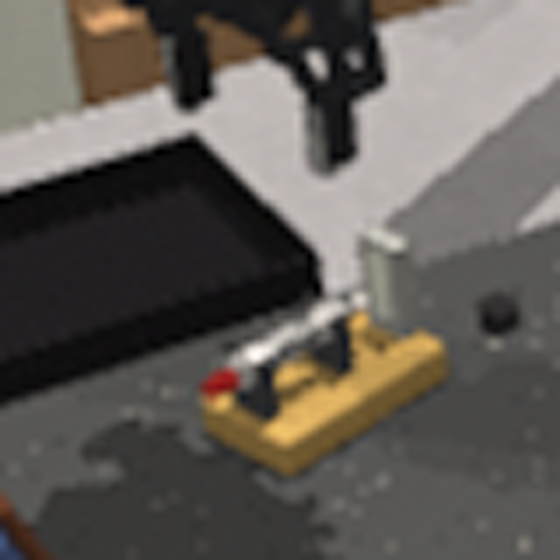

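Fingers at (190,90) and (330,150) straddle the stylus lying at (290,340). I descend and grip.

Call:
drive_tool([
  {"offset":[-0.01,0.006,0.2],"rotation":[0,0,0],"claw":0.6},
  {"offset":[-0.01,0.006,0.4],"rotation":[0,0,0],"claw":0.6},
  {"offset":[-0.01,0.006,0.55],"rotation":[0,0,0],"claw":0.6},
  {"offset":[-0.01,0.006,0.65],"rotation":[0,0,0],"claw":0.6},
  {"offset":[-0.01,0.006,0.72],"rotation":[0,0,0],"claw":0.6},
  {"offset":[-0.01,0.006,0.764],"rotation":[0,0,0],"claw":0.6},
  {"offset":[-0.01,0.006,0.764],"rotation":[0,0,0],"claw":0.6},
  {"offset":[-0.01,0.006,0.764],"rotation":[0,0,0],"claw":0.6},
  {"offset":[-0.01,0.006,0.764],"rotation":[0,0,0],"claw":0.6},
])

```text
clock: 28.78
tcp_pos: [0.6002, -0.366, 0.0878]
orientation: [3.106, 0.463, 0.003]
contact_force: [-0.2, 0.1, 0.8]
grip_width: 0.0511
gripper_force: 0.0
```

Call:
drive_tool([
  {"offset":[0,0,0],"rotation":[0,0,0],"claw":0.3},
  {"offset":[0,0,0],"rotation":[0,0,0],"claw":0},
  {"offset":[0,0,0],"rotation":[0,0,0],"claw":0},
  {"offset":[0,0,0],"rotation":[0,0,0],"claw":0},
  {"offset":[0,0,0],"rotation":[0,0,0],"claw":0},
  {"offset":[0,0,0],"rotation":[0,0,0],"claw":0},
  {"offset":[0,0,0],"rotation":[0,0,0],"claw":0},
  {"offset":[0,0,0],"rotation":[0,0,0],"claw":0},
  {"offset":[0,0,0],"rotation":[0,0,0],"claw":0},
  {"offset":[0,0,0],"rotation":[0,0,0],"claw":0},
  {"offset":[0,0,0],"rotation":[0,0,0],"claw":0},
], force=50)

```text
clock: 29.7
tcp_pos: [0.5997, -0.3647, 0.0871]
orientation: [-3.106, -0.463, -0.001]
contact_force: [-1.4, 3.8, 4.8]
grip_width: 0.011
gripper_force: 49.5
```

```bash
python3 -c "
from h import *
state()"
```

```text
t 29.7 tcp [ 0.5997 -0.3647  0.0871] psi 17.0 tilt 0.08 j [-0.01  0.8   0.75  1.63 -0.63  0.97 -0.33] F [-1.4  3.8  4.8] M [ 0.61  0.37 -0.04] w 0.011 g 49.50066089630127
```

Call:
drive_tool([
  {"offset":[0,0,-0.05],"rotation":[0,0,0],"claw":0},
  {"offset":[0,0,-0.1],"rotation":[0,0,0],"claw":0},
  {"offset":[0,0,-0.2],"rotation":[0,0,0],"claw":0},
  {"offset":[0,0,-0.3],"rotation":[0,0,0],"claw":0},
  {"offset":[0,0,-0.4],"rotation":[0,0,0],"claw":0},
  {"offset":[0,0,-0.5],"rotation":[0,0,0],"claw":0},
  {"offset":[0,0,-0.5],"rotation":[0,0,0],"claw":0},
  {"offset":[0,0,-0.5],"rotation":[0,0,0],"claw":0},
])

```text
clock: 30.37
tcp_pos: [0.6001, -0.3658, 0.163]
orientation: [3.106, 0.463, 0.003]
contact_force: [0.0, -0.5, -0.5]
grip_width: 0.0106
gripper_force: 48.8
```

Call:
drive_tool([
  {"offset":[0,0,0],"rotation":[0,0,-0.06],"claw":0},
  {"offset":[0,0,0],"rotation":[0,0,-0.12],"claw":0},
  {"offset":[0,0,0],"rotation":[0,0,-0.18],"claw":0},
  {"offset":[0,0,0],"rotation":[0,0,-0.24],"claw":0},
  {"offset":[0,0,0],"rotation":[0,0,-0.3],"claw":0},
  {"offset":[0,0,0],"rotation":[0,0,-0.36],"claw":0},
  {"offset":[0,0,0],"rotation":[0,0,-0.42],"claw":0},
  {"offset":[0,0,0],"rotation":[0,0,-0.48],"claw":0},
  {"offset":[0,0,0],"rotation":[0,0,-0.54],"claw":0},
  {"offset":[0,0,0],"rotation":[0,0,-0.6],"claw":0},
  {"offset":[0,0,0],"rotation":[0,0,-0.66],"claw":0},
  {"offset":[0,0,0],"rotation":[0,0,-0.72],"claw":0},
  {"offset":[0,0,0],"rotation":[0,0,-0.785],"claw":0},
  {"offset":[0,0,0],"rotation":[0,0,-0.785],"claw":0},
  {"offset":[0,0,0],"rotation":[0,0,-0.785],"claw":0},
])

```text
clock: 31.62
tcp_pos: [0.599, -0.3651, 0.1606]
orientation: [-1.874, -2.519, -0.0]
contact_force: [0.4, -0.6, -0.1]
grip_width: 0.0108
gripper_force: 48.8
```

Call:
drive_tool([
  {"offset":[0,0,0],"rotation":[0,0,-0.06],"claw":0},
  {"offset":[0,0,0],"rotation":[0,0,-0.12],"claw":0},
  {"offset":[0,0,0],"rotation":[0,0,-0.18],"claw":0},
  {"offset":[0,0,0],"rotation":[0,0,-0.24],"claw":0},
  {"offset":[0,0,0],"rotation":[0,0,-0.3],"claw":0},
  {"offset":[0,0,0],"rotation":[0,0,-0.36],"claw":0},
  {"offset":[0,0,0],"rotation":[0,0,-0.42],"claw":0},
  {"offset":[0,0,0],"rotation":[0,0,-0.48],"claw":0},
  {"offset":[0,0,0],"rotation":[0,0,-0.54],"claw":0},
  {"offset":[0,0,0],"rotation":[0,0,-0.6],"claw":0},
  {"offset":[0,0,0],"rotation":[0,0,-0.66],"claw":0},
  {"offset":[0,0,0],"rotation":[0,0,-0.72],"claw":0},
  {"offset":[0,0,0],"rotation":[0,0,-0.785],"claw":0},
  {"offset":[0,0,0],"rotation":[0,0,-0.785],"claw":0},
  {"offset":[0,0,0],"rotation":[0,0,-0.785],"claw":0},
  {"offset":[0,0,0],"rotation":[0,0,-0.785],"claw":0},
])

```text
clock: 32.95
tcp_pos: [0.5993, -0.3653, 0.161]
orientation: [0.452, -3.108, -0.001]
contact_force: [0.7, -0.3, -1.0]
grip_width: 0.0111
gripper_force: 48.8
```

Run:
```python
from h import *
plan((.600,-.3648,.087,197))
s=grab_frame('scene')
def c(f,X,h): 
    u,v=map(int,proj(f,np.array(X))); return cv2.resize(f['frame'][v-h:v+h,u-h:u+h,::-1],(560,560),interpolation=cv2.INTER_CUBIC)
cv2.imwrite('pics/g2.png',c(s,[.6,-.36,.13],40))
```

```text
t 33.0 tcp [ 0.5993 -0.3653  0.161 ] psi -163.4 tilt 0.04 j [ 0.44  0.58  0.03  1.55 -0.02  1.01  2.34] F [ 0.7 -0.3 -1. ] M [ 0.   -0.02 -0.  ] w 0.0111 g 48.80032539367676
off [-0.005, 0.002, 0.493] rot [0.0, -0.0, -0.004] rows>= 1.8
```

View pics/g2.png

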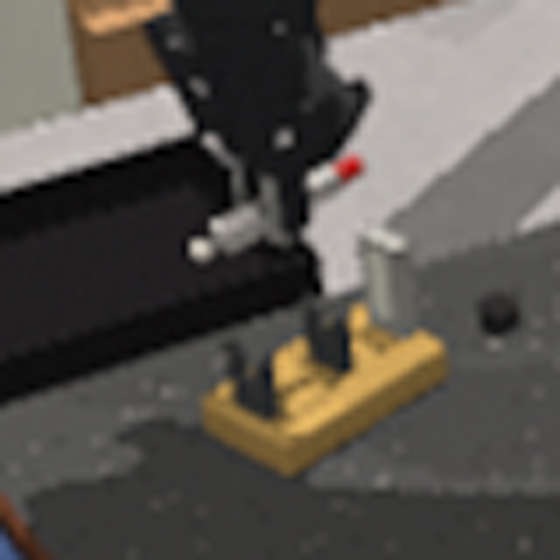

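The ball end (200,250) now points out and the red end (348,168) points to the column. I lower it into the saddles.

Call:
drive_tool([
  {"offset":[-0.003,0.001,0.1],"rotation":[0,0,-0.003],"claw":0},
  {"offset":[-0.003,0.001,0.2],"rotation":[0,0,-0.003],"claw":0},
  {"offset":[-0.003,0.001,0.28],"rotation":[0,0,-0.003],"claw":0},
  {"offset":[-0.003,0.001,0.34],"rotation":[0,0,-0.003],"claw":0},
  {"offset":[-0.003,0.001,0.38],"rotation":[0,0,-0.003],"claw":0},
  {"offset":[-0.003,0.001,0.41],"rotation":[0,0,-0.003],"claw":0},
  {"offset":[-0.003,0.001,0.41],"rotation":[0,0,-0.003],"claw":0},
])

```text
clock: 33.58
tcp_pos: [0.5995, -0.3648, 0.099]
orientation: [0.469, -3.105, -0.001]
contact_force: [0.2, 0.2, -1.0]
grip_width: 0.0106
gripper_force: 48.8
```

Call:
drive_tool([
  {"offset":[0,0,0.02],"rotation":[0,0,0],"claw":0},
  {"offset":[0,0,0.04],"rotation":[0,0,0],"claw":0},
  {"offset":[0,0,0.05],"rotation":[0,0,0],"claw":0},
  {"offset":[0,0,0.05],"rotation":[0,0,0],"claw":0},
])

```text
clock: 33.92
tcp_pos: [0.6007, -0.3654, 0.0965]
orientation: [-0.469, 3.104, -0.002]
contact_force: [-8.1, 5.0, 19.7]
grip_width: 0.0107
gripper_force: 51.5
```

```bash
python3 -c "
from h import *
state()"
```

```text
t 33.9 tcp [ 0.6007 -0.3654  0.0965] psi -162.8 tilt 0.13 j [ 0.44  0.65  0.03  1.59 -0.02  0.9   2.34] F [-8.1  5.  19.7] M [ 0.96  1.66 -0.07] w 0.0107 g 51.51068687438965
```

Call:
drive_tool([
  {"offset":[0,0,-0.04],"rotation":[0,0,0],"claw":0},
  {"offset":[0,0,-0.09],"rotation":[0,0,0],"claw":0},
  {"offset":[0,0,-0.09],"rotation":[0,0,0],"claw":0},
  {"offset":[0,0,-0.09],"rotation":[0,0,0],"claw":0},
])

```text
clock: 34.25
tcp_pos: [0.6004, -0.3654, 0.1066]
orientation: [-0.469, 3.105, -0.001]
contact_force: [0.1, 0.2, 0.1]
grip_width: 0.0108
gripper_force: 48.8
```

```bash
python3 -c "
from h import *
plan((.5994,-.3636,.100,197))"
```

```text
t 34.2 tcp [ 0.6004 -0.3654  0.1066] psi -162.8 tilt 0.09 j [ 0.44  0.64  0.03  1.58 -0.02  0.91  2.34] F [0.1 0.2 0.1] M [-0.02 -0.04 -0.05] w 0.0108 g 48.82043659687042
off [0.003, 0.013, 0.044] rot [-0.001, 0.001, 0.002] rows>= 0.2
```

Call:
drive_tool([
  {"offset":[0.003,0.013,0.02],"rotation":[0,0,0.002],"claw":0},
  {"offset":[0.003,0.013,0.04],"rotation":[0,0,0.002],"claw":0},
  {"offset":[0.003,0.013,0.055],"rotation":[0,0,0.002],"claw":0},
  {"offset":[0.003,0.013,0.07],"rotation":[0,0,0.002],"claw":0},
  {"offset":[0.003,0.013,0.075],"rotation":[0,0,0.002],"claw":0},
  {"offset":[0.003,0.013,0.075],"rotation":[0,0,0.002],"claw":0},
])

```text
clock: 34.75
tcp_pos: [0.5986, -0.3632, 0.094]
orientation: [0.463, -3.106, -0.001]
contact_force: [-0.1, -1.1, -0.8]
grip_width: 0.0109
gripper_force: 48.8
```

```bash
python3 -c "
from h import *
state()"
```

```text
t 34.8 tcp [ 0.5986 -0.3632  0.094 ] psi -163.0 tilt 0.06 j [ 0.44  0.65  0.03  1.6  -0.02  0.89  2.34] F [-0.1 -1.1 -0.8] M [ 0.05  0.   -0.  ] w 0.0109 g 48.82857084274292
```

Now it is going in freely.

Call:
drive_tool([
  {"offset":[0,0,0.015],"rotation":[0,0,0],"claw":0},
  {"offset":[0,0,0.03],"rotation":[0,0,0],"claw":0},
  {"offset":[0,0,0.03],"rotation":[0,0,0],"claw":0},
])

```text
clock: 35.0
tcp_pos: [0.5987, -0.3632, 0.0896]
orientation: [0.464, -3.107, -0.001]
contact_force: [-0.2, 1.4, -0.2]
grip_width: 0.0109
gripper_force: 48.8
```

Call:
drive_tool([
  {"offset":[0,0,0.01],"rotation":[0,0,0],"claw":0},
  {"offset":[0,0,0.015],"rotation":[0,0,0],"claw":0},
  {"offset":[0,0,0.015],"rotation":[0,0,0],"claw":0},
])

```text
clock: 35.25
tcp_pos: [0.5988, -0.3633, 0.0877]
orientation: [0.464, -3.107, -0.0]
contact_force: [0.4, -0.0, -1.5]
grip_width: 0.0108
gripper_force: 48.8
```

```bash
python3 -c "
from h import *
state()"
```

```text
t 35.2 tcp [ 0.5988 -0.3633  0.0877] psi -163.0 tilt 0.01 j [ 0.44  0.66  0.03  1.6  -0.02  0.88  2.34] F [ 0.4 -0.  -1.5] M [-0.02 -0.06 -0.01] w 0.0108 g 48.82624089717865
```

Call:
drive_tool([
  {"offset":[0,0,0.006],"rotation":[0,0,0],"claw":0},
  {"offset":[0,0,0.01],"rotation":[0,0,0],"claw":0},
  {"offset":[0,0,0.01],"rotation":[0,0,0],"claw":0},
])

```text
clock: 35.5
tcp_pos: [0.599, -0.3634, 0.0871]
orientation: [-0.463, 3.107, -0.0]
contact_force: [-1.9, 1.3, 3.8]
grip_width: 0.0109
gripper_force: 49.5
```

Call:
drive_tool([
  {"offset":[0,0,0],"rotation":[0,0,0],"claw":0.2},
  {"offset":[0,0,0],"rotation":[0,0,0],"claw":0.4},
  {"offset":[0,0,0],"rotation":[0,0,0],"claw":0.5},
  {"offset":[0,0,0],"rotation":[0,0,0],"claw":0.5},
  {"offset":[0,0,0],"rotation":[0,0,0],"claw":0.5},
  {"offset":[0,0,-0.1],"rotation":[0,0,0],"claw":0.5},
  {"offset":[0,0,-0.3],"rotation":[0,0,0],"claw":0.5},
  {"offset":[0,0,-0.5],"rotation":[0,0,0],"claw":0.5},
  {"offset":[0,0,-0.75],"rotation":[0,0,0],"claw":0.5},
  {"offset":[0,0,-1],"rotation":[0,0,0],"claw":0.5},
  {"offset":[0,0,-1],"rotation":[0,0,0],"claw":0.5},
  {"offset":[0,0,-1],"rotation":[0,0,0],"claw":0.5},
  {"offset":[0,0,-1],"rotation":[0,0,0],"claw":0.5},
])

```text
clock: 36.58
tcp_pos: [0.5986, -0.3631, 0.2359]
orientation: [0.464, -3.107, -0.001]
contact_force: [-0.2, 0.1, -0.4]
grip_width: 0.0428
gripper_force: 0.0
```

Run:
```python
from h import *
state()
s=grab_frame('scene'); t=grab_frame('top'); np.savez('f_s4',**s); np.savez('f_t4',**t)
def c(f,X,h,n=400): 
    u,v=map(int,proj(f,np.array(X))); return cv2.resize(f['frame'][v-h:v+h,u-h:u+h,::-1],(n,n),interpolation=cv2.INTER_CUBIC)
cv2.imwrite('pics/g3.png',np.hstack([c(s,[.6,-.36,.09],26),c(s,[.64,.03,.1],50)]))
# lever: dark grip above .15 in both clouds
for f in (t,s):
    W=cloud(f); m=(f['frame'].max(2)<70)&(W[...,2]>.16)&(W[...,2]<.30)&(W[...,1]>.2)&(W[...,1]<.42)&(W[...,0]>.42)&(W[...,0]<.62)
    P=W[m]; 
    if len(P)>10: print('grip',len(P),P.mean(0).round(4),P.min(0).round(3),P.max(0).round(3), np.linalg.svd(P-P.mean(0),full_matrices=0)[2][0].round(3))
```

```text
t 36.6 tcp [ 0.5986 -0.3631  0.2359] psi -163.0 tilt 0.03 j [ 0.43  0.52  0.04  1.48 -0.02  1.14  2.34] F [-0.2  0.1 -0.4] M [-0.02  0.02  0.02] w 0.0428 g 0.0
grip 261 [0.5434 0.3001 0.258 ] [0.503 0.287 0.222] [0.586 0.316 0.281] [-0.841  0.092  0.534]
grip 495 [0.554  0.309  0.2513] [0.51  0.292 0.217] [0.593 0.32  0.279] [ 0.825 -0.071 -0.56 ]
```

View pics/g3.png

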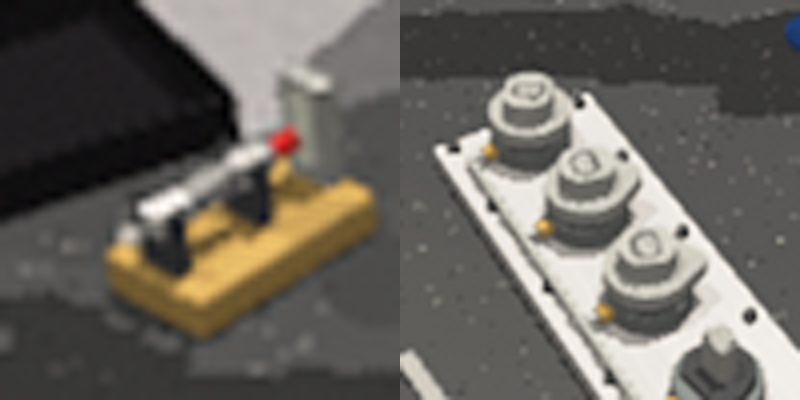

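The stylus lies in both saddles with the ball out (130,235), and the cams are home on a, b and c. The lever grip is at about (0.54, 0.301, 0.249), as the geometry predicts. I go over it with the fingers shut.

Run:
```python
from h import *
plan((.60,-.22,.27,193),(.59,-.08,.31,188),(.575,.06,.31,184),(.56,.19,.31,180),(.545,.301,.31,176))
```

```text
t 36.7 tcp [ 0.598  -0.3628  0.2344] psi -163.0 tilt 0.18 j [ 0.43  0.52  0.04  1.48 -0.02  1.14  2.34] F [ 0.2 -0.1 -0.5] M [ 0.04  0.02 -0.03] w 0.0424 g 0.0
off [-0.29, 0.907, -0.236] rot [0.001, -0.001, 0.035] rows>= 3.5
off [-0.145, 0.924, -0.267] rot [0.0, 0.0, 0.044] rows>= 3.5
off [-0.031, 0.938, 0.0] rot [0.0, 0.0, 0.035] rows>= 3.4
off [0.039, 0.872, 0.0] rot [0.0, 0.0, 0.035] rows>= 3.1
off [0.1, 0.74, 0.0] rot [0.0, 0.0, 0.035] rows>= 2.7
```

Call:
drive_tool([
  {"offset":[-0.07,0.22,-0.06],"rotation":[0,0,0.02],"claw":0},
  {"offset":[-0.15,0.45,-0.12],"rotation":[0,0,0.035],"claw":0},
  {"offset":[-0.22,0.68,-0.18],"rotation":[0,0,0.035],"claw":0},
  {"offset":[-0.29,0.907,-0.236],"rotation":[0,0,0.035],"claw":0},
  {"offset":[-0.29,0.907,-0.236],"rotation":[0,0,0.035],"claw":0},
])

```text
clock: 37.1
tcp_pos: [0.6026, -0.2105, 0.2721]
orientation: [-0.372, 3.118, 0.008]
contact_force: [0.3, 1.0, -0.4]
grip_width: 0.0001
gripper_force: 0.0
```

Call:
drive_tool([
  {"offset":[-0.04,0.23,-0.07],"rotation":[0,0,0.02],"claw":0},
  {"offset":[-0.07,0.46,-0.13],"rotation":[0,0,0.044],"claw":0},
  {"offset":[-0.11,0.69,-0.2],"rotation":[0,0,0.044],"claw":0},
  {"offset":[-0.145,0.924,-0.267],"rotation":[0,0,0.044],"claw":0},
  {"offset":[-0.145,0.924,-0.267],"rotation":[0,0,0.044],"claw":0},
])

```text
clock: 37.52
tcp_pos: [0.5914, -0.0711, 0.3126]
orientation: [-0.234, 3.132, 0.007]
contact_force: [0.3, 1.1, 0.3]
grip_width: -0.0002
gripper_force: 0.0
```

Call:
drive_tool([
  {"offset":[-0.01,0.23,0],"rotation":[0,0,0.035],"claw":0},
  {"offset":[-0.02,0.46,0],"rotation":[0,0,0.035],"claw":0},
  {"offset":[-0.03,0.7,0],"rotation":[0,0,0.035],"claw":0},
  {"offset":[-0.031,0.938,0],"rotation":[0,0,0.035],"claw":0},
  {"offset":[-0.031,0.938,0],"rotation":[0,0,0.035],"claw":0},
])

```text
clock: 37.93
tcp_pos: [0.5743, 0.0687, 0.3104]
orientation: [0.125, -3.136, -0.007]
contact_force: [0.1, 0.4, -0.5]
grip_width: -0.0
gripper_force: 0.0
```

Call:
drive_tool([
  {"offset":[0.01,0.22,0],"rotation":[0,0,0.035],"claw":0},
  {"offset":[0.02,0.44,0],"rotation":[0,0,0.035],"claw":0},
  {"offset":[0.03,0.66,0],"rotation":[0,0,0.035],"claw":0},
  {"offset":[0.039,0.872,0],"rotation":[0,0,0.035],"claw":0},
  {"offset":[0.039,0.872,0],"rotation":[0,0,0.035],"claw":0},
])

```text
clock: 38.35
tcp_pos: [0.5589, 0.1975, 0.3103]
orientation: [0.013, -3.138, -0.006]
contact_force: [-0.2, 1.7, -0.4]
grip_width: 0.0001
gripper_force: 0.0
```

Call:
drive_tool([
  {"offset":[0.03,0.18,0],"rotation":[0,0,0.035],"claw":0},
  {"offset":[0.05,0.36,0],"rotation":[0,0,0.035],"claw":0},
  {"offset":[0.07,0.55,0],"rotation":[0,0,0.035],"claw":0},
  {"offset":[0.1,0.74,0],"rotation":[0,0,0.035],"claw":0},
  {"offset":[0.1,0.74,0],"rotation":[0,0,0.035],"claw":0},
  {"offset":[0.1,0.74,0],"rotation":[0,0,0.035],"claw":0},
  {"offset":[0.1,0.74,0],"rotation":[0,0,0.035],"claw":0},
])

```text
clock: 38.93
tcp_pos: [0.5468, 0.2993, 0.3106]
orientation: [-0.113, -3.138, 0.003]
contact_force: [-0.4, -1.1, 0.1]
grip_width: 0.0001
gripper_force: 0.0
```

Run:
```python
from h import *
plan((.545,.301,.272,176),(.506,.304,.172,176))
s=grab_frame('scene'); t=grab_frame('top')
def c(f,X,h,n=400): 
    u,v=map(int,proj(f,np.array(X))); return cv2.resize(f['frame'][max(v-h,0):v+h,max(u-h,0):u+h,::-1],(n,n),interpolation=cv2.INTER_CUBIC)
cv2.imwrite('pics/l1.png',np.hstack([c(s,[.55,.301,.27],45),c(t,[.55,.301,.27],45)]))
```

```text
t 38.9 tcp [0.5468 0.2993 0.3106] psi 175.9 tilt 0.13 j [-0.47  0.34 -0.17  1.58  0.06  1.23  0.84] F [-0.4 -1.1  0.1] M [-0.03  0.    0.01] w 0.0001 g 0.0
off [0.012, 0.011, 0.258] rot [-0.001, -0.001, -0.001] rows>= 0.9
off [0.261, 0.002, 0.667] rot [0.0, 0.0, 0.0] rows>= 2.6
```

View pics/l1.png

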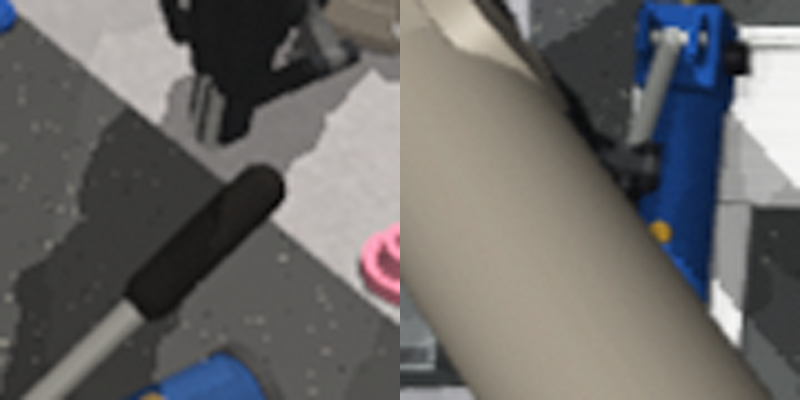

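The tips at (215,140) are above the middle of the grip at (210,240). First stroke, gently.

Call:
drive_tool([
  {"offset":[0,0.005,0.13],"rotation":[0,0,0],"claw":0},
  {"offset":[0,0.005,0.25],"rotation":[0,0,0],"claw":0},
  {"offset":[0.05,0.005,0.33],"rotation":[0,0,0],"claw":0},
  {"offset":[0.09,0.005,0.42],"rotation":[0,0,0],"claw":0},
  {"offset":[0.135,0.005,0.507],"rotation":[0,0,0],"claw":0},
  {"offset":[0.17,0.005,0.6],"rotation":[0,0,0],"claw":0},
  {"offset":[0.2,0.005,0.68],"rotation":[0,0,0],"claw":0},
  {"offset":[0.225,0.005,0.753],"rotation":[0,0,0],"claw":0},
  {"offset":[0.24,0.005,0.82],"rotation":[0,0,0],"claw":0},
  {"offset":[0.25,0.005,0.87],"rotation":[0,0,0],"claw":0},
  {"offset":[0.25,0.005,0.87],"rotation":[0,0,0],"claw":0},
  {"offset":[0.25,0.005,0.87],"rotation":[0,0,0],"claw":0},
])

```text
clock: 40.03
tcp_pos: [0.5094, 0.3032, 0.1825]
orientation: [-0.115, -3.139, -0.0]
contact_force: [-4.7, -1.5, 11.1]
grip_width: 0.0003
gripper_force: 5.1
```

Run:
```python
from h import *
state()
s=grab_frame('scene')
W=cloud(s); m=(s['frame'].max(2)<70)&(W[...,2]>.13)&(W[...,2]<.30)&(W[...,1]>.26)&(W[...,1]<.34)&(W[...,0]>.42)&(W[...,0]<.62)
P=W[m]; print(len(P),P.mean(0),P.min(0),P.max(0))
u,v=map(int,proj(s,np.array([.52,.301,.18]))); h=50
cv2.imwrite('pics/l2.png',cv2.resize(s['frame'][v-h:v+h,u-h:u+h,::-1],(450,450),interpolation=cv2.INTER_CUBIC))
```

```text
t 40.0 tcp [0.5094 0.3032 0.1825] psi 175.8 tilt 0.02 j [-0.5   0.4  -0.19  1.8   0.09  0.95  0.78] F [-4.7 -1.5 11.1] M [-0.22  1.15 -0.01] w 0.0003 g 5.086425179906655
986 [0.52417291 0.30813942 0.22377696] [0.47339627 0.26005412 0.15434814] [0.56783389 0.33997749 0.29966689]
```

View pics/l2.png

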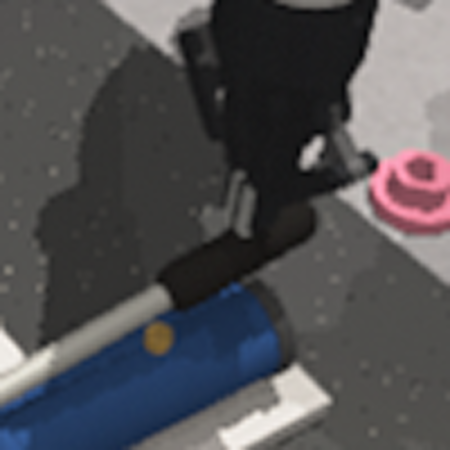

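The lever is being pushed at its grip (crop 255,235). I find the bottom.

Call:
drive_tool([
  {"offset":[0.005,0,0.03],"rotation":[0,0,0],"claw":0},
  {"offset":[0.01,0,0.06],"rotation":[0,0,0],"claw":0},
  {"offset":[0.01,0,0.06],"rotation":[0,0,0],"claw":0},
])

```text
clock: 40.33
tcp_pos: [0.5082, 0.3034, 0.1734]
orientation: [0.115, 3.139, 0.001]
contact_force: [-3.1, -1.5, 10.4]
grip_width: -0.0001
gripper_force: 5.3
```

Call:
drive_tool([
  {"offset":[0,0,0.02],"rotation":[0,0,0],"claw":0},
  {"offset":[0,0,0.02],"rotation":[0,0,0],"claw":0},
])

```text
clock: 40.5
tcp_pos: [0.5078, 0.3034, 0.1706]
orientation: [-0.115, -3.139, -0.001]
contact_force: [-4.7, -2.0, 11.5]
grip_width: -0.0003
gripper_force: 5.5
```

Call:
drive_tool([
  {"offset":[0,0,0.015],"rotation":[0,0,0],"claw":0},
  {"offset":[0,0,0.015],"rotation":[0,0,0],"claw":0},
])

```text
clock: 40.67
tcp_pos: [0.5075, 0.3034, 0.1683]
orientation: [-0.115, -3.139, -0.001]
contact_force: [-6.3, -0.7, 11.9]
grip_width: 0.0002
gripper_force: 5.6
```

Run:
```python
from h import *
state()
```

```text
t 40.7 tcp [0.5075 0.3034 0.1683] psi 175.8 tilt 0.04 j [-0.5   0.42 -0.19  1.81  0.09  0.92  0.77] F [-6.3 -0.7 11.9] M [-0.21  1.38  0.01] w 0.0002 g 5.551380962133408
```

Call:
drive_tool([
  {"offset":[0,0,0.015],"rotation":[0,0,0],"claw":0},
  {"offset":[0,0,0.015],"rotation":[0,0,0],"claw":0},
])

```text
clock: 40.83
tcp_pos: [0.5074, 0.3036, 0.1671]
orientation: [-0.115, -3.139, -0.001]
contact_force: [-7.9, -1.9, 16.1]
grip_width: -0.0004
gripper_force: 8.1
```

Call:
drive_tool([
  {"offset":[0,0,0.012],"rotation":[0,0,0],"claw":0},
  {"offset":[0,0,0.012],"rotation":[0,0,0],"claw":0},
])

```text
clock: 41.0
tcp_pos: [0.5074, 0.3037, 0.1666]
orientation: [-0.115, -3.139, -0.001]
contact_force: [-11.3, -4.6, 26.1]
grip_width: -0.0001
gripper_force: 12.8
```

Run:
```python
from h import *
state()
```

```text
t 41.0 tcp [0.5074 0.3037 0.1666] psi 175.8 tilt 0.04 j [-0.5   0.42 -0.19  1.81  0.09  0.92  0.77] F [-11.3  -4.6  26.1] M [-0.95  2.66  0.08] w -0.0001 g 12.792657853569835
```

The bottom stop shows at TCP z 0.167, as computed. I return and repeat; four more strokes follow this one, for margin.

Call:
drive_tool([
  {"offset":[-0.01,0,-0.1],"rotation":[0,0,0],"claw":0},
  {"offset":[-0.03,0,-0.2],"rotation":[0,0,0],"claw":0},
  {"offset":[-0.06,0,-0.3],"rotation":[0,0,0],"claw":0},
  {"offset":[-0.1,0,-0.4],"rotation":[0,0,0],"claw":0},
  {"offset":[-0.14,0,-0.5],"rotation":[0,0,0],"claw":0},
  {"offset":[-0.19,0,-0.6],"rotation":[0,0,0],"claw":0},
  {"offset":[-0.25,0,-0.7],"rotation":[0,0,0],"claw":0},
  {"offset":[-0.25,0,-0.8],"rotation":[0,0,0],"claw":0},
  {"offset":[-0.25,0,-0.87],"rotation":[0,0,0],"claw":0},
  {"offset":[-0.25,0,-0.87],"rotation":[0,0,0],"claw":0},
  {"offset":[-0.25,0,-0.87],"rotation":[0,0,0],"claw":0},
  {"offset":[-0.25,0,-0.87],"rotation":[0,0,0],"claw":0},
])

```text
clock: 42.0
tcp_pos: [0.5445, 0.3008, 0.2925]
orientation: [-0.113, -3.138, 0.002]
contact_force: [0.6, 0.2, -1.0]
grip_width: -0.0002
gripper_force: 0.0
```

Run:
```python
from h import *
state()
s=grab_frame('scene')
W=cloud(s); m=(s['frame'].max(2)<70)&(W[...,2]>.13)&(W[...,2]<.285)&(W[...,1]>.28)&(W[...,1]<.33)&(W[...,0]>.48)&(W[...,0]<.62)
P=W[m]; P=P[P[:,2]<.1+.0+.19]; print(len(P),P.mean(0),np.linalg.svd(P-P.mean(0),full_matrices=0)[2][0])
```

```text
t 42.0 tcp [0.5445 0.3008 0.2925] psi 175.9 tilt 0.1 j [-0.47  0.35 -0.18  1.6   0.06  1.19  0.84] F [ 0.6  0.2 -1. ] M [-0.04  0.02  0.08] w -0.0002 g 0.0
504 [0.55359366 0.30894451 0.25152579] [ 0.82273584 -0.06499585 -0.56469573]
```

The lever is back up, with the grip centroid as at the start. More strokes follow.

Call:
drive_tool([
  {"offset":[0,0,0.15],"rotation":[0,0,0],"claw":0},
  {"offset":[0.06,0,0.25],"rotation":[0,0,0],"claw":0},
  {"offset":[0.11,0,0.35],"rotation":[0,0,0],"claw":0},
  {"offset":[0.15,0,0.45],"rotation":[0,0,0],"claw":0},
  {"offset":[0.19,0,0.55],"rotation":[0,0,0],"claw":0},
  {"offset":[0.22,0,0.65],"rotation":[0,0,0],"claw":0},
  {"offset":[0.24,0,0.75],"rotation":[0,0,0],"claw":0},
  {"offset":[0.25,0,0.82],"rotation":[0,0,0],"claw":0},
  {"offset":[0.25,0,0.85],"rotation":[0,0,0],"claw":0},
  {"offset":[0.25,0,0.85],"rotation":[0,0,0],"claw":0},
  {"offset":[0.25,0,0.85],"rotation":[0,0,0],"claw":0},
])

```text
clock: 42.97
tcp_pos: [0.5061, 0.305, 0.1671]
orientation: [-0.111, -3.137, -0.0]
contact_force: [-8.5, -1.3, 15.6]
grip_width: 0.0001
gripper_force: 8.0
```

Call:
drive_tool([
  {"offset":[-0.01,0,-0.1],"rotation":[0,0,0],"claw":0},
  {"offset":[-0.03,0,-0.2],"rotation":[0,0,0],"claw":0},
  {"offset":[-0.06,0,-0.3],"rotation":[0,0,0],"claw":0},
  {"offset":[-0.1,0,-0.4],"rotation":[0,0,0],"claw":0},
  {"offset":[-0.14,0,-0.5],"rotation":[0,0,0],"claw":0},
  {"offset":[-0.19,0,-0.6],"rotation":[0,0,0],"claw":0},
  {"offset":[-0.25,0,-0.7],"rotation":[0,0,0],"claw":0},
  {"offset":[-0.25,0,-0.8],"rotation":[0,0,0],"claw":0},
  {"offset":[-0.25,0,-0.85],"rotation":[0,0,0],"claw":0},
  {"offset":[-0.25,0,-0.85],"rotation":[0,0,0],"claw":0},
  {"offset":[-0.25,0,-0.85],"rotation":[0,0,0],"claw":0},
  {"offset":[-0.25,0,-0.85],"rotation":[0,0,0],"claw":0},
])

```text
clock: 43.97
tcp_pos: [0.5442, 0.3012, 0.292]
orientation: [-0.112, -3.138, 0.002]
contact_force: [0.3, -0.8, 1.4]
grip_width: 0.0003
gripper_force: 0.0
```

Call:
drive_tool([
  {"offset":[0,0,0.15],"rotation":[0,0,0],"claw":0},
  {"offset":[0.06,0,0.25],"rotation":[0,0,0],"claw":0},
  {"offset":[0.11,0,0.35],"rotation":[0,0,0],"claw":0},
  {"offset":[0.15,0,0.45],"rotation":[0,0,0],"claw":0},
  {"offset":[0.19,0,0.55],"rotation":[0,0,0],"claw":0},
  {"offset":[0.22,0,0.65],"rotation":[0,0,0],"claw":0},
  {"offset":[0.24,0,0.75],"rotation":[0,0,0],"claw":0},
  {"offset":[0.25,0,0.82],"rotation":[0,0,0],"claw":0},
  {"offset":[0.25,0,0.85],"rotation":[0,0,0],"claw":0},
  {"offset":[0.25,0,0.85],"rotation":[0,0,0],"claw":0},
  {"offset":[0.25,0,0.85],"rotation":[0,0,0],"claw":0},
])

```text
clock: 44.88
tcp_pos: [0.506, 0.305, 0.1671]
orientation: [-0.111, -3.138, -0.0]
contact_force: [-7.7, -1.7, 17.4]
grip_width: -0.0003
gripper_force: 8.4
```

Call:
drive_tool([
  {"offset":[-0.01,0,-0.1],"rotation":[0,0,0],"claw":0},
  {"offset":[-0.03,0,-0.2],"rotation":[0,0,0],"claw":0},
  {"offset":[-0.06,0,-0.3],"rotation":[0,0,0],"claw":0},
  {"offset":[-0.1,0,-0.4],"rotation":[0,0,0],"claw":0},
  {"offset":[-0.14,0,-0.5],"rotation":[0,0,0],"claw":0},
  {"offset":[-0.19,0,-0.6],"rotation":[0,0,0],"claw":0},
  {"offset":[-0.25,0,-0.7],"rotation":[0,0,0],"claw":0},
  {"offset":[-0.25,0,-0.8],"rotation":[0,0,0],"claw":0},
  {"offset":[-0.25,0,-0.85],"rotation":[0,0,0],"claw":0},
  {"offset":[-0.25,0,-0.85],"rotation":[0,0,0],"claw":0},
  {"offset":[-0.25,0,-0.85],"rotation":[0,0,0],"claw":0},
  {"offset":[-0.25,0,-0.85],"rotation":[0,0,0],"claw":0},
])

```text
clock: 45.88
tcp_pos: [0.5441, 0.3012, 0.292]
orientation: [-0.112, -3.138, 0.002]
contact_force: [-0.2, 0.5, -0.8]
grip_width: -0.0001
gripper_force: 0.0
```

Run:
```python
from h import *
state()
```

```text
t 45.9 tcp [0.5441 0.3012 0.292 ] psi 175.9 tilt 0.14 j [-0.47  0.35 -0.18  1.61  0.07  1.19  0.84] F [-0.2  0.5 -0.8] M [-0.    0.02  0.  ] w -0.0001 g 0.0
```

Three strokes are done; two more, then I move clear upwards.

Call:
drive_tool([
  {"offset":[0,0,0.15],"rotation":[0,0,0],"claw":0},
  {"offset":[0.06,0,0.25],"rotation":[0,0,0],"claw":0},
  {"offset":[0.11,0,0.35],"rotation":[0,0,0],"claw":0},
  {"offset":[0.15,0,0.45],"rotation":[0,0,0],"claw":0},
  {"offset":[0.19,0,0.55],"rotation":[0,0,0],"claw":0},
  {"offset":[0.22,0,0.65],"rotation":[0,0,0],"claw":0},
  {"offset":[0.24,0,0.75],"rotation":[0,0,0],"claw":0},
  {"offset":[0.25,0,0.82],"rotation":[0,0,0],"claw":0},
  {"offset":[0.25,0,0.85],"rotation":[0,0,0],"claw":0},
  {"offset":[0.25,0,0.85],"rotation":[0,0,0],"claw":0},
  {"offset":[0.25,0,0.85],"rotation":[0,0,0],"claw":0},
])

```text
clock: 46.8
tcp_pos: [0.506, 0.3051, 0.1671]
orientation: [-0.111, -3.138, -0.0]
contact_force: [-5.9, -2.5, 16.5]
grip_width: -0.0001
gripper_force: 8.4
```

Call:
drive_tool([
  {"offset":[-0.01,0,-0.1],"rotation":[0,0,0],"claw":0},
  {"offset":[-0.03,0,-0.2],"rotation":[0,0,0],"claw":0},
  {"offset":[-0.06,0,-0.3],"rotation":[0,0,0],"claw":0},
  {"offset":[-0.1,0,-0.4],"rotation":[0,0,0],"claw":0},
  {"offset":[-0.14,0,-0.5],"rotation":[0,0,0],"claw":0},
  {"offset":[-0.19,0,-0.6],"rotation":[0,0,0],"claw":0},
  {"offset":[-0.25,0,-0.7],"rotation":[0,0,0],"claw":0},
  {"offset":[-0.25,0,-0.8],"rotation":[0,0,0],"claw":0},
  {"offset":[-0.25,0,-0.85],"rotation":[0,0,0],"claw":0},
  {"offset":[-0.25,0,-0.85],"rotation":[0,0,0],"claw":0},
  {"offset":[-0.25,0,-0.85],"rotation":[0,0,0],"claw":0},
  {"offset":[-0.25,0,-0.85],"rotation":[0,0,0],"claw":0},
])

```text
clock: 47.8
tcp_pos: [0.5441, 0.3012, 0.292]
orientation: [-0.112, -3.138, 0.002]
contact_force: [-0.6, 0.4, -0.3]
grip_width: -0.0002
gripper_force: 0.0
```

Call:
drive_tool([
  {"offset":[0,0,0.15],"rotation":[0,0,0],"claw":0},
  {"offset":[0.06,0,0.25],"rotation":[0,0,0],"claw":0},
  {"offset":[0.11,0,0.35],"rotation":[0,0,0],"claw":0},
  {"offset":[0.15,0,0.45],"rotation":[0,0,0],"claw":0},
  {"offset":[0.19,0,0.55],"rotation":[0,0,0],"claw":0},
  {"offset":[0.22,0,0.65],"rotation":[0,0,0],"claw":0},
  {"offset":[0.24,0,0.75],"rotation":[0,0,0],"claw":0},
  {"offset":[0.25,0,0.82],"rotation":[0,0,0],"claw":0},
  {"offset":[0.25,0,0.85],"rotation":[0,0,0],"claw":0},
  {"offset":[0.25,0,0.85],"rotation":[0,0,0],"claw":0},
  {"offset":[0.25,0,0.85],"rotation":[0,0,0],"claw":0},
])

```text
clock: 48.72
tcp_pos: [0.506, 0.305, 0.1671]
orientation: [-0.11, -3.138, -0.0]
contact_force: [-7.4, -1.4, 17.1]
grip_width: 0.0002
gripper_force: 8.4
```

Call:
drive_tool([
  {"offset":[-0.01,0,-0.1],"rotation":[0,0,0],"claw":0},
  {"offset":[-0.03,0,-0.2],"rotation":[0,0,0],"claw":0},
  {"offset":[-0.06,0,-0.3],"rotation":[0,0,0],"claw":0},
  {"offset":[-0.1,0,-0.4],"rotation":[0,0,0],"claw":0},
  {"offset":[-0.14,0,-0.5],"rotation":[0,0,0],"claw":0},
  {"offset":[-0.19,0,-0.6],"rotation":[0,0,0],"claw":0},
  {"offset":[-0.25,0,-0.7],"rotation":[0,0,0],"claw":0},
  {"offset":[-0.25,0,-0.8],"rotation":[0,0,0],"claw":0},
  {"offset":[-0.25,0,-0.9],"rotation":[0,0,0],"claw":0},
  {"offset":[-0.25,0,-1],"rotation":[0,0,0],"claw":0},
  {"offset":[-0.25,0,-1],"rotation":[0,0,0],"claw":0},
  {"offset":[-0.25,0,-1],"rotation":[0,0,0],"claw":0},
  {"offset":[-0.25,0,-1],"rotation":[0,0,0],"claw":0},
])

```text
clock: 49.8
tcp_pos: [0.5444, 0.3011, 0.3143]
orientation: [-0.112, -3.138, 0.002]
contact_force: [-0.4, -0.3, -0.5]
grip_width: -0.0002
gripper_force: 0.0
```

Call:
drive_tool([
  {"offset":[0,0,-0.2],"rotation":[0,0,0],"claw":0},
  {"offset":[0.2,0,-0.3],"rotation":[0,0,0],"claw":0},
  {"offset":[0.3,0,-0.3],"rotation":[0,0,0],"claw":0},
  {"offset":[0.3,0,-0.3],"rotation":[0,0,0],"claw":0},
  {"offset":[0.3,0,-0.3],"rotation":[0,0,0],"claw":0},
  {"offset":[0.3,0,-0.3],"rotation":[0,0,0],"claw":0},
])

```text
clock: 50.3
tcp_pos: [0.5004, 0.304, 0.3596]
orientation: [-0.113, -3.138, 0.003]
contact_force: [0.1, -0.7, -0.2]
grip_width: -0.0003
gripper_force: 0.0
```

Run:
```python
from h import *
state()
s=grab_frame('scene'); t=grab_frame('top')
cv2.imwrite('pics/end.png',cv2.resize(s['frame'][100:330,90:400,::-1],(800,594),interpolation=cv2.INTER_CUBIC))
W=cloud(s); m=(s['frame'].max(2)<70)&(W[...,2]>.13)&(W[...,2]<.285)&(W[...,1]>.28)&(W[...,1]<.33)&(W[...,0]>.48)&(W[...,0]<.62)
P=W[m]; print(P.mean(0),np.linalg.svd(P-P.mean(0),full_matrices=0)[2][0])
for p in [(.6328,-.084),(.6393,.0058),(.6462,.0948)]:
    d=np.hypot(W[...,0]-p[0],W[...,1]-p[1]); k=(d<.03)&(W[...,2]>.1); print(np.nanpercentile(W[k][:,2],[50,90]).round(4))
```

```text
t 50.3 tcp [0.5004 0.304  0.3596] psi 175.9 tilt 0.12 j [-0.5   0.25 -0.19  1.59  0.05  1.31  0.8 ] F [ 0.1 -0.7 -0.2] M [-0.03 -0.03 -0.06] w -0.0003 g 0.0
[0.5537831  0.30901696 0.25148217] [ 0.82253122 -0.06665947 -0.56479988]
[0.1144 0.1198]
[0.1137 0.12  ]
[0.1149 0.1199]
```

View pics/end.png

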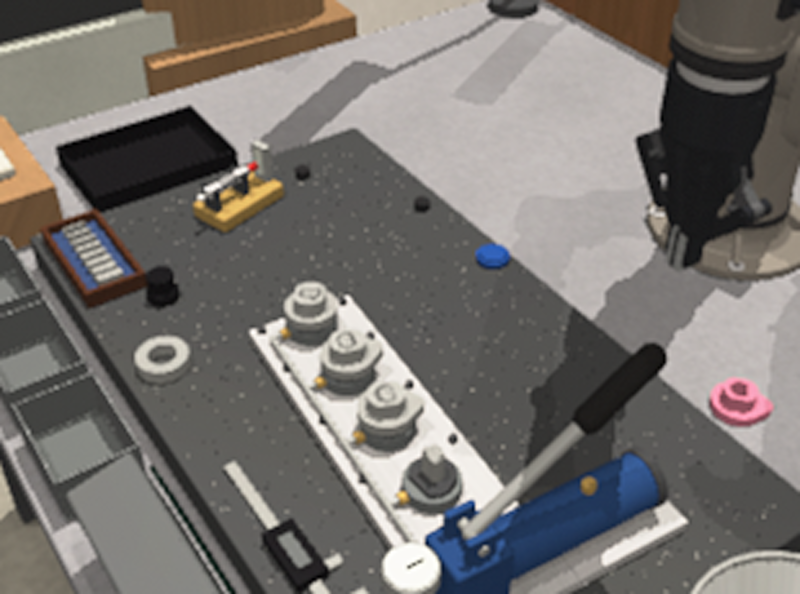

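All three cams are home at equal height, at (308,310), (348,360) and (388,412). The stylus has its ball out (200,200), the lever is up, and the bystanders are where they were.

```bash
python3 -c "
from bench import hand_in
print(hand_in())"
```

```text
the job is handed in; nothing more can be done
None
```

The job is handed in: all three loose cams are home on spindles a, b and c, the stylus lies in both saddles with its ball end out, and the lever is back up after five full strokes.

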